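# Lock the pantry bin and put its key away

## Task

Slide the bin's door fully shut, then turn the key in the lock on its lid clockwise until the bolt is fully home in the keep on the door, feeling for the stop and never straining the key or the lock. Then turn the key back to the one position where it comes out, draw it out and put it in the small blue ceramic cup. Leave the bin locked, the cup standing and the other things on the counter where they are.

Things in the scene. Friction and masses are not known exactly. Their poses are not given: they have to be found in the camera images.
- bin: White plastic pantry bin with a steel lock case on its lid; heavy, does not move. 200 mm deep (its x), 280 wide (its y), 150 high. Origin: centre of the underside; x to its back, y to the robot's left, z up. The front (-x side, towards the robot) has the sliding door.
- door (a joint): Blue sliding door of the bin, m. 0 is shut (hard stop), grows to 0.125 as it slides open along the bin's +y. Rubs with about 2 N, stays where it is left.
- door_tab (a point): Grip point of the door's upright orange pull tab: middle of the tab, 21 mm below its top. Tab is 10 mm thick along the bin's y, 32 mm along the bin's x, 66 mm tall, its top 181 mm above the counter. The tab moves with the door.
- keyhole (a point): Centre of the keyhole at the lock's face, on top of the lock case, 176.5 mm above the counter; the key's axis is vertical through it. Axes as the bin's. The lock case is 75 x 60 mm, 26 high.
- plug (a joint): Turn of the brass plug with the key, rad, clockwise from above. 0 is home, the only place (within 0.1) where the key comes out. Clockwise drives the bolt out to its stop at 0.45 to 1.2, as the keep was fitted. Turning back home leaves the bolt where it is; well past home withdraws it. Turns at 0.02 to 0.05 Nm, with 0.1 to 0.2 rad of play and give between key and plug; stays where it is left.
- bolt (a joint): Travel of the brass bolt out of the lock case towards the door, m: 0 is withdrawn, 0.005 to 0.0115 is home against the back of the keep (which varies). It enters the keep only when the door is shut.
- bolt_nose (a point): Middle of the bolt's front face (the bolt is 10 mm wide, 7 high).
- keep_back (a point): The point on the back wall of the steel keep (on top of the door) which the bolt's nose meets when it is home.
- key_head (a point): Centre of the key's red plastic head: 26 mm wide (key's x), 9 mm thick (key's y), 32 mm tall; its underside rests on the lock's face. At the start the key is fully in the lock at home, its x along the bin's x within 0.06 rad. Below the head is a steel blade 10 x 3 mm, 22 mm long, cut in on both edges 4 to 11 mm below the head. Key's z points up out of the lock.
- key: The same key; origin on its axis at the underside of the head (at the keyhole when fully in). 30 g. Away from home the lock holds it in. It is strained by more than 40 N of contact with the lock: a twist of 0.10 to 0.15 Nm, the less the harder it is also pushed sideways or pulled.
- key_tip (a point): Lower end of the key's blade, 22 mm below the underside of the head.
- cup: Blue ceramic cup without a handle, 90 mm across the rim, 52 mm high, wall 4 mm, floor about 5 mm; 0.2 kg. Origin: centre of its underside.
- tin: Copper-coloured tin, 64 mm across, 60 mm high (leave alone). Origin: centre of its underside.
- spice_jar: Amber glass jar, 52 mm across, 75 mm high (leave alone). Origin: centre of its underside.
- pot: Aluminium rice pot, about 200 mm across, 110 high (leave alone). Origin: centre of its underside.
- bowls: Stack of three nesting steel bowls, 180 mm across, about 95 high (leave alone). Origin: centre of the underside.
- whisk: Green silicone whisk with a black handle, lying, 240 mm long (leave alone). Origin under the middle of its handle, on the counter; loops to its +x.
- tea_glass: Tea glass, 56 mm across, 85 high (leave alone). Origin: centre of its underside.
Not all that is in view belongs to the job. Leave any green or yellow look-alike of the cup alone.

How it is judged:
By the outcome, as a careful person would: the job done as asked, in the order asked, and still so for the second after the job is handed in, with the robot touching nothing.
It also fails if it takes over 72 s, if anything falls off the work surface, if the arm or the gripper's body presses on something with over 40 N, if the wrist force passes 120 N, or if a joint passes its speed limit or range.

## Robot

A 7-joint arm with a two-finger parallel gripper is mounted at the origin on the work surface. World frame = base frame: x ahead of the robot, y to its left, z up, the work surface at z = 0. Lengths are in m, angles in rad, forces in N, time in s.
With the tool pointing down it reaches from about 0.4 to 0.85 m from the base axis. Payload 10.4 kg.
Tool frame: the origin (TCP) lies at the very end of the fingers, on their centre line; the grasp point (between the pads) lies 19 mm behind it; z points along the fingers, y is the direction in which the jaws open and shut (so a half turn about z gives the same grasp; the last joint's range is limited). The gripper opens to 87 mm and grips with 3 to 60 N. Pads are 19 mm wide; open, the fingers measure 117 mm over their backs; the gripper's body (75 mm by 190 mm) begins 51 mm behind the grasp point.
Start: joints at [1.273, 0.332, -0.065, 1.46, 0.022, 1.35, -0.088], TCP at [0.17, -0.602, 0.196] pointing down, gripper open.
Joint ranges: [-2.6, 2.6], [-0.5, 2.12], [-1.47, 1.34], [0.16, 2.42], [-1.27, 4.41], [0.06, 2.06], [-2.6, 2.6]. Speed limits (rad/s): [2.22, 2.22, 2.79, 2.79, 3.14, 3.14, 3.14].

## Interface

Orientations are given as a unit quaternion [x, y, z, w].
In Python, from bench import read_state, camera, close_job gives the robot as it stands.
- The arm moves only by the shell command python3 -m inch 'ROWS' [OPENING] [FORCE]. ROWS is JSON, a list of rows, each a list of 6 numbers: the shift along the tool's x, y, z as a fraction of full scale, then the turn, a rotation vector about the tool's x, y, z as a fraction of full scale. In form: [[tx, ty, tz, ax, ay, az], ...]. A call has 1 to 5 rows; each row shifts and turns the commanded pose from where the row before left it, along the tool's axes as they then stand; what a row does not reach is not made up. Full scale, the value 1, is 0.04 m for a shift and 120 degrees for a turn. A row lasts 1/8 s, in which the tool goes at most 62.5 mm and 10.7 degrees, less where a joint would pass 70% of its speed; a pose out of reach is approached as far as the arm can. A call with a number of a shift or a turn outside -1 to 1 is refused whole. A call with a gripper value outside its range is refused whole. OPENING is the opening, from -1 (shut) to 1 (fully open), so that 0 is half open, set as the call begins (- or left out, the last holds). The fingers move at their own pace and stop on an object; FORCE is the grip in N (left out, the last holds). Time passes only in rows, so rows that do not move let the fingers close. It gives the time, the measured TCP pose, the force and the opening at its end, in the units of the state.
- read_state(): the state, without advancing time (a new reading comes with each control period).
- camera(name): name is "scene" or "top"; returns a dict with "img" (384x512x3 uint8, red, green, blue), "depth" (384x512 float32, m along the optical axis (not along the pixel's ray), 0 where there is no reading), "fx", "fy", "cx", "cy" (pixels), "position" and "orientation" of the camera in the world. Camera axes: x right, y down, z forward; pixel columns grow to the right and rows downward; lengths in m; the calibration is good to about 2 mm. A picture is of the moment at which its call begins.
- close_job(): hands the job in, once; it reports no verdict.
The state is a dict: "time": time; "joint_positions": joint angles; "joint_vel": joint speeds; "joint_torque": joint torques, N m; "ee_pos": TCP position; "eef_rot": TCP orientation; "ft_force": force on the tool from outside, world axes, zero at the start; "torque": the same for the moment, N m; "width": finger opening in m.
Only numpy, scipy, OpenCV 4.12 (cv2) and the standard library are available. Lean on these libraries where they do the work, as an engineer would, in place of code of your own. Each camera call takes 0.05 s, during which the arm holds its last target.

## Working session

There is one attempt and no reset: what is moved stays moved. The work goes in short steps, Python scripts to look and compute and a shell command to move; the robot and the scene stay as the last step left them, time stands still between calls to the robot, and variables do not carry over. Pictures are saved under pics/ and viewed, and the job is handed in when it is done.

```bash
ls; mkdir -p pics
python3 - <<'E'
from bench import *
import cv2,numpy as np
s=read_state()
for k,v in s.items(): print(k,np.round(v,4))
for n in("scene","top"):
    c=camera(n); cv2.imwrite(f"pics/{n}0.png",c["img"][:,:,::-1]); np.savez(f"pics/{n}0.npz",**c)
    print(n,c["fx"],c["fy"],c["cx"],c["cy"],c["position"],c["orientation"])
E
```

```text
pics
time 0.0
joint_positions [ 1.2734  0.3329 -0.0647  1.4609  0.0216  1.3499 -0.0885]
joint_vel [ 0.      0.0012 -0.0008 -0.0012  0.0004 -0.0006 -0.0004]
joint_torque [-4.00000e-04 -6.23265e+01  2.45000e-02 -3.89906e+01 -6.13000e-02
  3.97000e-02  1.00000e-04]
ee_pos [ 0.1695 -0.6012  0.1955]
eef_rot [ 9.906e-01  1.369e-01 -1.000e-04 -7.000e-04]
ft_force [0.0708 0.1449 0.2703]
torque [-0.0029  0.0001  0.0285]
width 0.0871
scene 379.499976104129 379.499976104129 253.7580378004525 189.3688800618597 [1.32157949 0.61029221 0.74151927] [ 0.39842524  0.77780375 -0.42930521 -0.22798176]
top 498.1229867326634 498.1229867326634 254.90008220025618 190.2428684623364 [0.41328692 0.0547706  1.75230922] [-0.70129445  0.71176133 -0.02829359  0.02795308]
```

View pics/scene0.png

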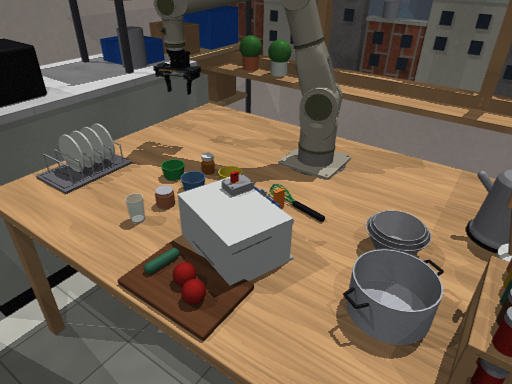

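View pics/top0.png

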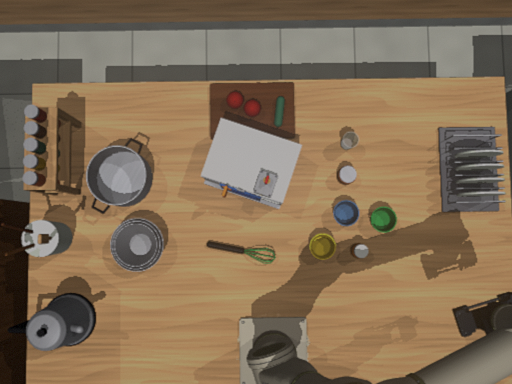

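The top view looks down with world +x up and −y to the right. I see the bin at (252,162), lock case (265,182) with the red key head (266,179), and the orange tab (226,191). Cups are blue (346,213), green (382,218) and yellow (322,246). Red things that could be mistaken for the key head are the tomatoes at (235,99) and (252,107). Next I'll crop and measure.

```bash
cat > h.py <<'E'
import numpy as np,cv2
from scipy.spatial.transform import Rotation as R
from bench import *
def load(n): return dict(np.load(n))
def ray(c,u,v):
    d=np.array([(u-c["cx"])/c["fx"],(v-c["cy"])/c["fy"],1.0]); return np.array(c["position"]),R.from_quat(c["orientation"]).apply(d)
def onz(c,u,v,z):
    p,d=ray(c,u,v); return p+d*(z-p[2])/d[2]
def pts(c):
    v,u=np.mgrid[0:384,0:512]; z=c["depth"]
    d=np.stack([(u-c["cx"])/c["fx"]*z,(v-c["cy"])/c["fy"]*z,z],-1)
    return R.from_quat(c["orientation"]).apply(d.reshape(-1,3)).reshape(384,512,3)+c["position"]
def proj(c,P):
    q=R.from_quat(c["orientation"]).inv().apply(np.atleast_2d(P)-c["position"]); return np.c_[q[:,0]/q[:,2]*c["fx"]+c["cx"],q[:,1]/q[:,2]*c["fy"]+c["cy"]]
def crop(c,u0,u1,v0,v1,k,name):
    cv2.imwrite(name,cv2.resize(c["img"][v0:v1,u0:u1,::-1],None,fx=k,fy=k,interpolation=cv2.INTER_CUBIC))
E
python3 - <<'E'
from h import *
t=load("pics/top0.npz");s=load("pics/scene0.npz")
crop(t,190,400,110,260,3.8,"pics/topc.png");crop(s,150,310,150,290,5,"pics/scenec.png")
P=pts(t)
def lab(c,name,P):
    hsv=cv2.cvtColor(c["img"],cv2.COLOR_RGB2HSV)
    for nm,lo,hi in(("red",(0,160,110),(5,255,255)),("orange",(8,170,120),(16,255,255)),("blue",(100,100,60),(125,255,255))):
        m=cv2.inRange(hsv,lo,hi)
        n,l,st,ce=cv2.connectedComponentsWithStats(m)
        for i in range(1,n):
            if st[i,4]>8:
                q=P[l==i]; print(name,nm,st[i],np.round(ce[i],1),np.round(np.median(q,0),3),q[:,2].max().round(3))
lab(t,"top",P);lab(s,"scene",pts(s))
E
```

```text
top red [229  94  12  11 104] [234.5  98.9] [0.864 0.118 0.07 ] 1.752
top red [246 102  12  11 103] [251.9 107.2] [0.833 0.059 0.071] 1.752
top red [265 176   4   7  16] [266.6 179.1] [0.571 0.015 0.208] 0.212
top orange [223 187   4   9  16] [224.4 190.8] [0.539 0.151 0.182] 0.189
top blue [228 186  32  13  73] [244.9 193.2] [0.531 0.082 0.147] 0.155
top blue [336 210  11  10  65] [341.8 214.9] [ 0.461 -0.251  0.004] 1.752
scene red [232 171   6   3   9] [234.4 172.1] [0.574 0.02  0.208] 0.21
scene red [175 262  18  14 185] [183.8 268.4] [0.845 0.068 0.07 ] 0.076
scene red [184 279  19  15 217] [193.2 286. ] [0.875 0.127 0.069] 0.075
scene orange [274 189  11   4  23] [278.7 190.4] [0.542 0.153 0.181] 0.183
scene blue [ 183    6   55   44 1658] [215.7  26.1] [-0.816 -1.216  0.32 ] 0.742
scene blue [100  36  22  29 447] [111.1  49.6] [-0.081 -1.407  0.258] 0.742
scene blue [144  36  21  28 444] [153.6  49.4] [-0.246 -1.212  0.257] 0.742
scene blue [181 171  24  18 278] [192.6 178.4] [ 0.453 -0.273  0.037] 0.742
scene blue [253 186   8   6  14] [256.4 188.9] [0.533 0.069 0.15 ] 0.152
scene blue [266 196  14  11  29] [272.8 201.1] [0.56  0.147 0.149] 0.152
```

View pics/topc.png

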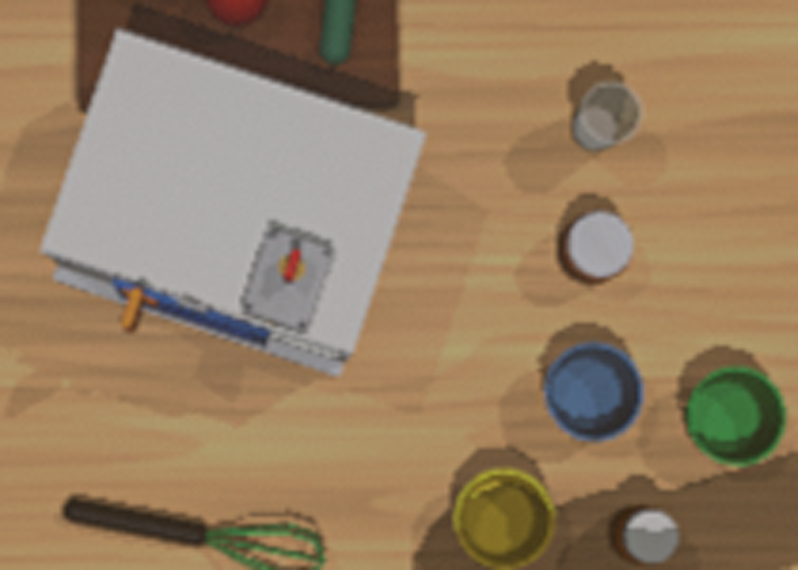

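View pics/scenec.png

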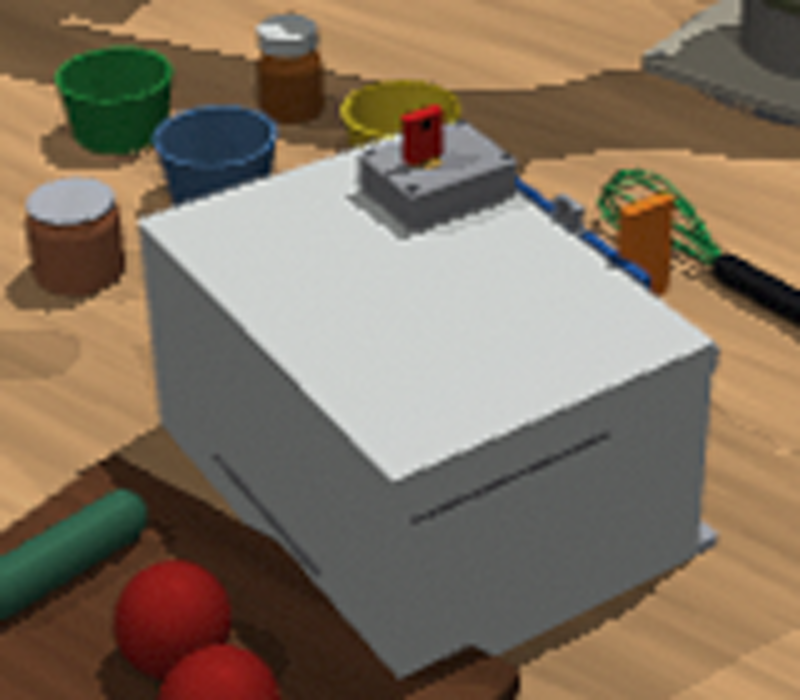

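Run:
```python
from h import *
t=load("pics/top0.npz");s=load("pics/scene0.npz")
print("toolR",R.from_quat(read_state()["eef_rot"]).as_matrix().round(3))
for nm,c in(("top",t),("scene",s)):
    P=pts(c); Z=P[...,2]; reg=(P[...,0]>.45)&(P[...,0]<.85)&(P[...,1]>-.15)&(P[...,1]<.3)
    hsv=cv2.cvtColor(c["img"],cv2.COLOR_RGB2HSV)
    for what,m,z in(("lid",reg&(Z>.14)&(Z<.19)&(hsv[...,1]<40),.150),("lock",reg&(Z>.168)&(Z<.185)&(hsv[...,1]<60)&(P[...,1]<.08),.1765)):
        q=P[m]; print(nm,what,m.sum(),"zmed",np.median(q[:,2]).round(4))
        (cx,cy),(w,h),a=cv2.minAreaRect((q[:,:2]*1000).astype(np.float32)); print("  rect",round(cx,1),round(cy,1),round(w,1),round(h,1),round(a,2))
    for what,lo,hi in(("bluecup",(100,60,30),(125,255,255)),):
        m=(cv2.inRange(hsv,lo,hi)>0)&(P[...,0]>.38)&(P[...,0]<.55)&(P[...,1]<-.15)&(P[...,1]>-.36)&(Z<.07)
        q=P[m]; top=q[q[:,2]>.044]; print(nm,what,len(q),len(top),q[:,2].max())
        (cx,cy),r=cv2.minEnclosingCircle((top[:,:2]*1000).astype(np.float32)); print("  rim",cx,cy,r)
    m=(cv2.inRange(hsv,(5,130,80),(18,255,255))>0)&reg&(Z>.155); q=P[m]
    print(nm,"tab",len(q)); 
    if nm=="top": print(q.round(3).tolist())
    print(cv2.minAreaRect((q[q[:,2]>.17][:,:2]*1000).astype(np.float32)))
    m=(cv2.inRange(hsv,(0,130,60),(5,255,255))>0)&reg&(Z>.178); q=P[m]; print(nm,"key",len(q),cv2.minAreaRect((q[q[:,2]>.2][:,:2]*1000).astype(np.float32)),q.mean(0).round(4))
```

```text
toolR [[ 0.962  0.271 -0.   ]
 [ 0.271 -0.962  0.001]
 [-0.    -0.001 -1.   ]]
top lid 5251 zmed 0.1497
  rect 636.1 66.5 279.3 210.6 70.77
top lock 382 zmed 0.175
  rect 561.1 21.3 59.3 75.6 70.65
top bluecup 348 55 0.06247499989373373
  rim 468.3868713378906 -256.6719665527344 43.192657470703125
top tab 49
[[0.575, 0.021, 0.203], [0.575, 0.012, 0.202], [0.572, 0.021, 0.203], [0.574, 0.011, 0.179], [0.571, 0.024, 0.176], [0.567, 0.021, 0.215], [0.572, 0.011, 0.169], [0.569, 0.024, 0.169], [0.564, 0.021, 0.212], [0.565, 0.015, 0.208], [0.568, 0.011, 0.174], [0.564, 0.014, 0.182], [0.553, 0.147, 0.187], [0.553, 0.144, 0.186], [0.55, 0.151, 0.182], [0.55, 0.148, 0.18], [0.55, 0.144, 0.183], [0.547, 0.151, 0.184], [0.547, 0.148, 0.182], [0.547, 0.145, 0.176], [0.549, 0.143, 0.159], [0.544, 0.151, 0.184], [0.544, 0.148, 0.181], [0.544, 0.145, 0.175], [0.541, 0.154, 0.177], [0.541, 0.151, 0.18], [0.541, 0.148, 0.18], [0.542, 0.145, 0.165], [0.537, 0.154, 0.186], [0.538, 0.151, 0.182], [0.537, 0.148, 0.182], [0.534, 0.157, 0.182], [0.534, 0.154, 0.185], [0.534, 0.151, 0.184], [0.535, 0.148
[... 345 characters left out ...]
6875, 87.88697052001953), (27.645118713378906, 157.44520568847656), 16.81589126586914)
top key 19 ((569.1964721679688, 16.53704833984375), (6.81159782409668, 23.747098922729492), 75.21138763427734) [0.5699 0.0165 0.2077]
scene lid 4575 zmed 0.1497
  rect 639.5 64.9 288.1 210.6 70.46
scene lock 257 zmed 0.1752
  rect 565.8 23.2 61.7 76.3 70.28
scene bluecup 338 109 0.05593692604975253
  rim 470.5841979980469 -257.09356689453125 48.51202392578125
scene tab 111
((561.0416870117188, 88.01620483398438), (30.676481246948242, 158.35650634765625), 14.889594078063965)
scene key 63 ((574.1437377929688, 19.14830207824707), (8.081751823425293, 23.725542068481445), 68.086669921875) [0.5764 0.0204 0.1939]
```

Choice: the key head is the red block standing on the lock case at top (266,179), crop (291,264). The tomatoes lie on the cutting board, so they are out. The cup is the blue one at top (346,213), scene (193,178); the green and yellow ones are look-alikes. The heights agree: lid 0.150, lock 0.175, tab 0.182, key top about 0.21. The lock case measures 75×60 and the bin's yaw is about −19.4°. I'll lift first and carry towards a point above the tab.

```bash
python3 -m inch '[[0,0,-1,0,0,0],[0,0,-1,0,0,0],[0.88,-0.27,0,0,0,0],[0.88,-0.27,0,0,0,0],[0.88,-0.27,0,0,0,0]]' 1 10
python3 -m inch '[[0.88,-0.27,0,0,0,0],[0.88,-0.27,0,0,0,0],[0.88,-0.27,0,0,0,0],[0.88,-0.27,0,0,0,0],[0.88,-0.27,0,0,0,0]]'
```

```text
time: 0.72
ee_pos: [0.2632, -0.5409, 0.2759]
eef_rot: [0.991, 0.137, -0.0, -0.0]
ft_force: [0.9, 0.2, -0.5]
width: 0.0873
time: 1.35
ee_pos: [0.418, -0.4412, 0.2759]
eef_rot: [0.991, 0.137, -0.0, -0.0]
ft_force: [0.4, -1.0, 0.4]
width: 0.0869
```

```bash
python3 -m inch '[[0.88,-0.27,0,0,0,0],[0.88,-0.27,0,0,0,0],[0.342,-0.857,0,0,0,0],[0.342,-0.857,0,0,0,0],[0.342,-0.857,0,0,0,0]]' 
python3 -m inch '[[0.342,-0.857,0,0,0,0],[0.342,-0.857,0,0,0,0],[0.342,-0.857,0,0,0,0],[0.342,-0.857,0,0,0,0],[0.342,-0.857,0,0,0,0]]'
python3 -m inch '[[0.342,-0.857,0,0,0,0],[0.342,-0.857,0,0,0,0],[0.342,-0.857,0,0,0,0],[0.342,-0.857,0,0,0,0],[0.342,-0.857,0,0,0,0]]'
python3 -m inch '[[0.342,-0.857,0,0,0,0],[0.342,-0.857,0,0,0,0],[0,0,0,0,0,-0.085],[0,0,0,0,0,-0.085],[0,0,0,0,0,-0.085]]'
python3 -c "from bench import *;print(read_state()['joint_positions'])"
```

```text
time: 1.98
ee_pos: [0.4906, -0.2907, 0.2758]
eef_rot: [0.991, 0.137, -0.0, -0.0]
ft_force: [0.2, -0.1, 0.0]
width: 0.0873
time: 2.6
ee_pos: [0.5098, -0.1073, 0.276]
eef_rot: [0.991, 0.137, -0.0, 0.0]
ft_force: [0.5, 0.2, 0.1]
width: 0.0874
time: 3.22
ee_pos: [0.5292, 0.0761, 0.2759]
eef_rot: [0.991, 0.137, -0.0, 0.0]
ft_force: [0.3, 0.3, -0.6]
width: 0.0871
time: 3.85
ee_pos: [0.5369, 0.1485, 0.2758]
eef_rot: [0.918, 0.396, -0.0, -0.0]
ft_force: [-0.2, 0.5, -0.2]
width: 0.0869
[ 0.26489324  0.22074301 -0.72490028  1.48391779  0.14602078  1.49294047
 -1.2152663 ]
```

```bash
python3 -m inch '[[0,0,0,0,0,-0.0863],[0,0,0,0,0,-0.0863],[0,0,0,0,0,-0.0863],[0,0,0,0,0,-0.0863],[0,0,0,0,0,-0.0863]]'
python3 -m inch '[[0,0,0,0,0,-0.0863],[0,0,0,0,0,-0.0863],[0,0,0,0,0,-0.0863],[0,0,0,0,0,-0.0863],[0,0,0,0,0,-0.0863]]'
python3 -m inch '[[0,0,0,0,0,-0.0863],[0,0,0,0,0,0]]' -0.3
python3 - <<'E'
from h import *
st=read_state(); print(st['joint_positions'].round(3) if hasattr(st['joint_positions'],'round') else st['joint_positions'],st['ee_pos'],R.from_quat(st['eef_rot']).as_euler('zyx',degrees=True),st['width'])
for n in("scene","top"):
    c=camera(n); np.savez(f"pics/{n}1.npz",**c)
    u,v=proj(c,st['ee_pos'])[0]; print(n,u,v)
    cv2.circle(c["img"],(int(round(u)),int(round(v))),1,(255,0,255),-1)
    crop(c,int(u)-60,int(u)+60,int(v)-50,int(v)+50,5,f"pics/{n}1.png")
E
```

```text
time: 4.47
ee_pos: [0.5369, 0.1484, 0.2759]
eef_rot: [0.653, 0.757, -0.0, -0.0]
ft_force: [-0.2, 0.1, -0.3]
width: 0.0871
time: 5.1
ee_pos: [0.5369, 0.1484, 0.2759]
eef_rot: [0.257, 0.966, -0.0, -0.0]
ft_force: [0.1, 0.4, 0.7]
width: 0.0869
time: 5.35
ee_pos: [0.5369, 0.1483, 0.2759]
eef_rot: [0.172, 0.985, -0.0, -0.0]
ft_force: [-0.1, -1.2, -0.2]
width: 0.0744
[ 0.457  0.279 -0.981  1.475  0.231  1.51   0.706] [0.53693786 0.14828247 0.27588002] [-1.60187462e+02 -4.00401964e-02  1.79998873e+02] 0.07444559659792237
scene 280.37763478356976 158.69499043773774
top 222.8995247295745 188.72526364545956
```

View pics/scene1.png

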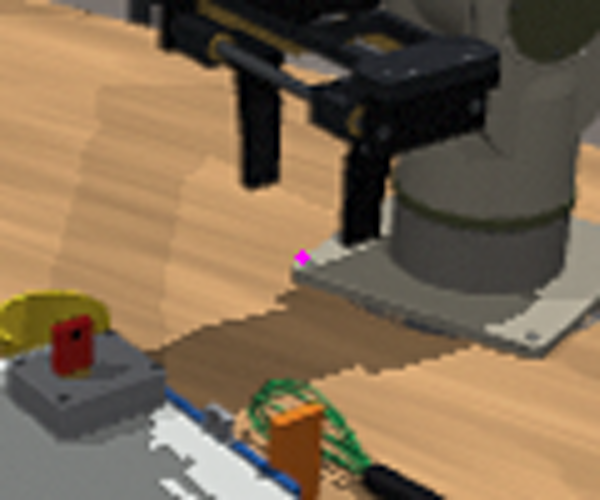

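View pics/top1.png

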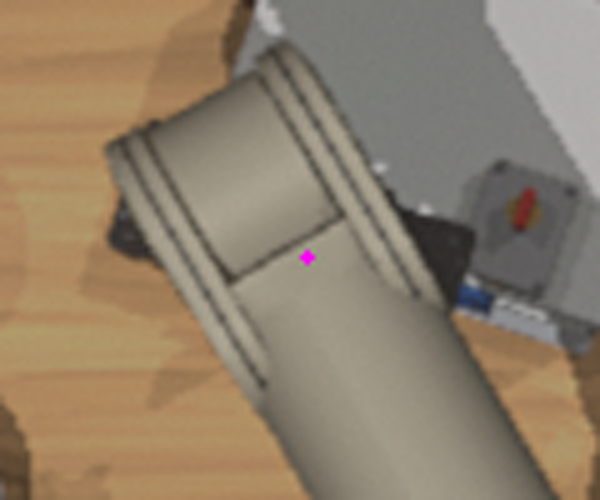

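Run:
```python
from h import *
c=load("pics/scene1.npz"); P=pts(c)
u0,v0=220,108
for (a,b) in((262,180),(255,170),(262,150),(365,238),(362,225),(362,200)):
    u,v=u0+a/5,v0+b/5; print((a,b),P[int(v),int(u)].round(4))
st=read_state(); y=R.from_quat(st['eef_rot']).apply([0,1,0]); w=st['width']
for s in(-1,1):
  for dz in(0,.02): print(s,dz,(proj(c,np.array(st['ee_pos'])+s*y*(w/2+.007)+[0,0,dz])-[u0,v0])*5)
# near finger pixels: dark, z
m=(P[...,2]>.24)&(P[...,2]<.4)&(c["img"].sum(-1)<120)&(P[...,0]>.4)
q=P[m]; print(m.sum()); h=np.histogram(q[:,2],bins=np.arange(.24,.4,.01)); print(h)
low=q[(q[:,2]<.32)]; print(low[:, :2].min(0),low[:, :2].max(0), low[:,2].min())
```

```text
(262, 180) [0.5239 0.1118 0.3039]
(255, 170) [0.5281 0.1109 0.3112]
(262, 150) [0.5277 0.1134 0.3234]
(365, 238) [0.5518 0.1936 0.3065]
(362, 225) [0.5548 0.192  0.3129]
(362, 200) [0.5576 0.1925 0.3281]
-1 0 [[256.84083995 225.24606795]]
-1 0.02 [[258.19981014 192.22060832]]
1 0 [[349.69630937 282.98854907]]
1 0.02 [[352.13437764 248.69618105]]
2888
(array([258, 251, 231, 194, 100, 101, 132, 146, 150, 148, 158, 134, 116,
       196, 280, 293]), array([0.24, 0.25, 0.26, 0.27, 0.28, 0.29, 0.3 , 0.31, 0.32, 0.33, 0.34,
       0.35, 0.36, 0.37, 0.38, 0.39, 0.4 ]))
[ 0.48133124 -1.13876611] [0.80129283 0.72327956] 0.24008329280877538
```

Run:
```python
from h import *
c=load("pics/scene1.npz"); P=pts(c)
crop(c,255,330,105,170,10,"pics/f1.png")
for u,v0,v1 in((272,120,152),(293,130,165)):
    for v in range(v0,v1,2): print(u,v,P[v,u].round(3),c["img"][v,u])
```

```text
272 120 [0.562 0.133 0.39 ] [44 46 48]
272 122 [0.568 0.137 0.387] [43 47 49]
272 124 [0.524 0.11  0.361] [11 11  9]
272 126 [0.525 0.11  0.356] [11  9  9]
272 128 [0.525 0.11  0.35 ] [12 11 16]
272 130 [0.527 0.112 0.346] [16 14 17]
272 132 [0.527 0.112 0.34 ] [13 15 17]
272 134 [0.527 0.112 0.334] [15 14 15]
272 136 [0.525 0.111 0.328] [11 10 11]
272 138 [0.528 0.113 0.323] [18 17 17]
272 140 [0.524 0.112 0.316] [11 12 13]
272 142 [0.53  0.115 0.313] [12 11 15]
272 144 [0.524 0.112 0.304] [34 28 22]
272 146 [-0.014 -0.224 -0.001] [221 172 120]
272 148 [ 0.004 -0.212 -0.001] [204 161 110]
272 150 [ 0.026 -0.198  0.002] [195 153 107]
293 130 [0.598 0.214 0.396] [9 7 9]
293 132 [0.601 0.216 0.392] [7 9 8]
293 134 [0.6   0.216 0.387] [8 7 9]
293 136 [0.601 0.217 0.383] [11 11 15]
293 138 [0.601 0.217 0.377] [20 21 23]
293 140 [0.563 0.196 0.353] [5 4 4]
293 142 [0.559 0.195 0.346] [6 6 7]
293 144 [0.557 0.194 0.339] [3 2 5]
293 146 [0.55  0.191 0.33 ] [4 4 4]
293 148 [0.554 0.193 0.327] [9 7 8]
293 150 [0.554 0.194 0.322] [5 6 5]
293 152 [0.55  0.192 0.314] [6 7 7]
293 154 [0.551 0.193 0.309] [9 7 6]
293 156 [0.549 0.192 0.302] [90 87 78]
293 158 [ 0.057 -0.073  0.013] [99 96 87]
293 160 [ 0.068 -0.067  0.01 ] [100  96  86]
293 162 [ 0.086 -0.056  0.012] [103 100  89]
293 164 [ 0.097 -0.049  0.01 ] [100  97  86]
```

View pics/f1.png

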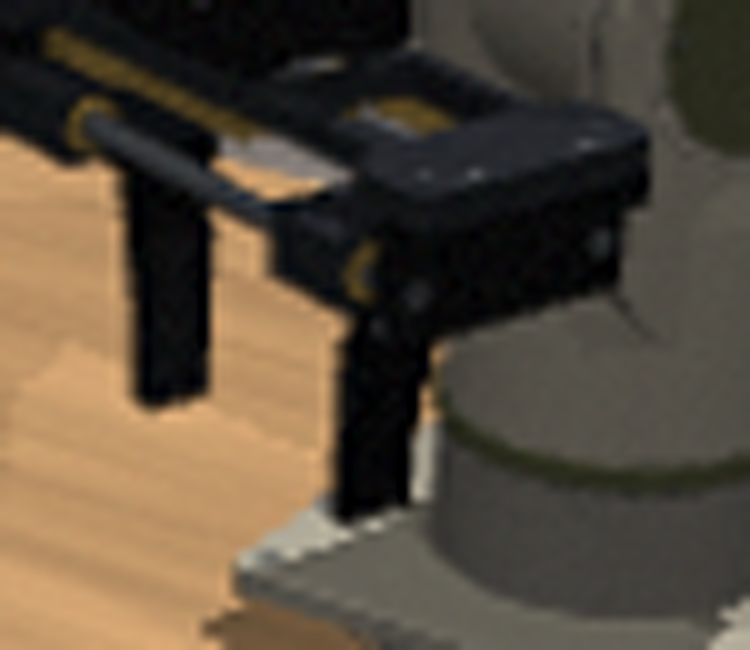

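Run:
```python
from h import *
c=load("pics/scene0.npz"); P=pts(c)
print(proj(c,[.1695,-.6012,.1955]))
crop(c,145,215,50,110,10,"pics/f0.png")
for u in(165,166,167,168,190,191,192,193):
    for v in range(80,96):
        p=P[v,u]
        if p[0]>.05 and p[2]>.15 and p[2]<.3 : print(u,v,p.round(3),c["img"][v,u])
```

```text
[[179.57705851  97.86699881]]
165 80 [ 0.196 -0.653  0.271] [36 37 35]
165 81 [ 0.195 -0.655  0.266] [53 52 50]
166 80 [ 0.195 -0.648  0.272] [9 9 9]
166 81 [ 0.194 -0.65   0.267] [17 19 19]
166 83 [ 0.196 -0.649  0.259] [41 41 40]
166 84 [ 0.192 -0.654  0.253] [43 45 40]
166 85 [ 0.199 -0.646  0.252] [59 62 58]
167 80 [ 0.184 -0.654  0.269] [5 3 8]
167 81 [ 0.19  -0.648  0.267] [11 13 11]
167 82 [ 0.193 -0.646  0.263] [4 1 3]
167 83 [ 0.195 -0.644  0.26 ] [6 2 4]
167 84 [ 0.192 -0.648  0.254] [ 8  9 11]
167 85 [ 0.193 -0.647  0.25 ] [23 24 24]
167 86 [ 0.19  -0.651  0.244] [30 30 28]
167 87 [ 0.197 -0.644  0.243] [42 42 39]
167 88 [ 0.197 -0.645  0.238] [42 42 40]
167 89 [ 0.196 -0.647  0.233] [46 48 46]
167 90 [ 0.195 -0.648  0.228] [45 46 45]
167 91 [ 0.195 -0.649  0.224] [59 59 57]
168 80 [ 0.182 -0.65   0.269] [6 5 6]
168 81 [ 0.193 -0.638  0.269] [5 6 9]
168 82 [ 0.19  -0.642  0.263] [ 8 10  9]
168 83 [ 0.192 -0.64   0.26 ] [ 7 12 10]
168 84 [ 0.195 -0.638  0.256] [13 14 13]
168 85 [ 0.19  -0.644  0.25 ] [10 11 11]
168 86 [ 0.196 -0.639  0.248] [13 10 13]
168 87 [ 0.193 -0.642  0.242] [ 9  8 10]
168 88 [ 0.197 -0.638  0.239] [11 13 13]
168 89 [ 0.19  -0.647  0.232] [12 10 11]
168 90 [ 0.19  -0.648  0.227] [13 13 12]
168 91 [ 0.19  -0.648  0.222] [30 29 26]
190 80 [ 0.186 -0.513  0.293] [3 1 5]
190 81 [ 0.152 -0.547  0.276] [3 2 2]
190 82 [ 0.153 -0.546  0.272] [0 0 0]
190 83 [ 0.154 -0.545  0.268] [1 0 1]
190 84 [ 0.151 -0.549  0.262] [0 0 0]
190 85 [ 0.152 -0.549  0.258] [0 0 0]
190 86 [ 0.15  -0.551  0.253] [0 0 0]
190 87 [ 0.156 -0.545  0.251] [0 2 2]
190 88 [ 0.146 -0.555  0.243] [13 11 13]
190 89 [ 0.151 -0.552  0.24 ] [0 2 2]
190 90 [ 0.15  -0.552  0.235] [0 1 1]
190 92 [ 0.157 -0.547  0.229] [2 1 3]
190 93 [ 0.149 -0.555  0.221] [43 45 42]
191 80 [ 0.181 -0.512  0.292] [10  5  8]
191 81 [ 0.148 -0.545  0.275] [19 18 18]
191 82 [ 0.145 -0.548  0.269] [38 37 34]
192 80 [ 0.179 -0.508  0.293] [42 43 41]
```

View pics/f0.png

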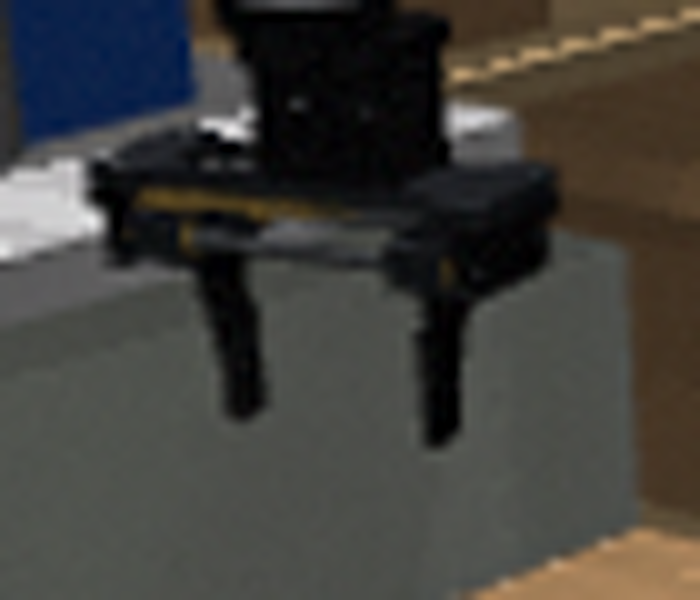

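Both fingers are visible in the scene crop, with ends at (150,400) and (370,515). By depth they end at z≈0.302 while the reported TCP is 0.276. The start picture gives the same thing, 0.221 against 0.1955. So the visible fingertips sit about 26 mm above the reported TCP. I'll choose heights that are safe under either reading and check them by touch. Next is the tab from both views.

Run:
```python
from h import *
B=np.array([[.9432,-.3322],[.3322,.9432]]) # rows: bin x, bin y
for n in("top0","scene0"):
    c=load(f"pics/{n}.npz"); P=pts(c); hsv=cv2.cvtColor(c["img"],cv2.COLOR_RGB2HSV)
    m=(cv2.inRange(hsv,(5,130,80),(18,255,255))>0)&(P[...,2]>.174)&(P[...,1]>.12)&(P[...,0]<.6)&(P[...,1]<.2)&(P[...,0]>.5)
    # top face pixels cast on z=.181
    v,u=np.nonzero(m); X=np.array([onz(c,a,b,.181)[:2] for a,b in zip(u,v)])*1000
    q=X@B.T; print(n,len(u),"binx",q[:,0].min(),q[:,0].max(),"biny",q[:,1].min(),q[:,1].max(), "ctr world",(X.mean(0)).round(1))
    # keep : grey small on door
    m=(P[...,2]>.152)&(P[...,2]<.175)&(P[...,0]>.5)&(P[...,0]<.6)&(P[...,1]>.03)&(P[...,1]<.14)&(hsv[...,1]<90)
    q=P[m]; k=q[:,:2]@B.T*1000
    print(" cand keep",[(a.round(0).tolist(),round(z,3)) for a,z in zip(k,q[:,2])][:40])
```

```text
top0 32 binx 440.93890195391464 473.9981246567296 biny 316.8082653244092 325.87830075003876 ctr world [537.6 151.2]
 cand keep [([545.0, 257.0], np.float64(0.155)), ([551.0, 235.0], np.float64(0.172)), ([551.0, 232.0], np.float64(0.174)), ([520.0, 324.0], np.float64(0.152)), ([527.0, 302.0], np.float64(0.153)), ([529.0, 296.0], np.float64(0.157)), ([538.0, 268.0], np.float64(0.157)), ([546.0, 244.0], np.float64(0.155)), ([548.0, 231.0], np.float64(0.175)), ([515.0, 325.0], np.float64(0.157)), ([518.0, 320.0], np.float64(0.153)), ([520.0, 314.0], np.float64(0.152)), ([521.0, 310.0], np.float64(0.153)), ([525.0, 298.0], np.float64(0.156)), ([526.0, 295.0], np.float64(0.154)), ([527.0, 289.0], np.float64(0.159)), ([535.0, 267.0], np.float64(0.155)), ([538.0, 258.0], np.float64(0.152)), ([543.0, 243.0], np.float64(0.156)), ([546.0, 237.0], np.float64(0.153)), ([544.0, 233.0], np.float64(0.174)), ([547.0, 227.0], np.float64(0.171)), ([519.0, 306.0], np.float64(0.154)), ([523.0, 294.0], np.float64(0.153)), ([531.0, 270.0], np.float64(0.154)), ([533.0, 263.0], np.float64(0.156)), ([537.0, 2
[... 1416 characters left out ...]
492.0, 237.0], np.float64(0.168)), ([537.0, 227.0], np.float64(0.175)), ([532.0, 228.0], np.float64(0.174)), ([518.0, 234.0], np.float64(0.172)), ([515.0, 234.0], np.float64(0.171)), ([513.0, 237.0], np.float64(0.172)), ([510.0, 237.0], np.float64(0.171)), ([505.0, 235.0], np.float64(0.168)), ([501.0, 235.0], np.float64(0.167)), ([497.0, 234.0], np.float64(0.165)), ([497.0, 239.0], np.float64(0.168)), ([492.0, 237.0], np.float64(0.165)), ([545.0, 228.0], np.float64(0.175)), ([542.0, 229.0], np.float64(0.174)), ([536.0, 234.0], np.float64(0.175)), ([533.0, 236.0], np.float64(0.175)), ([528.0, 238.0], np.float64(0.174)), ([524.0, 238.0], np.float64(0.172)), ([520.0, 238.0], np.float64(0.171))]
```

```bash
python3 -m inch '[[0,0.09,0,0,0,0],[0,0,0.9,0,0,0],[0,0,0.9,0,0,0]]' 0
python3 -m inch '[[0,0,0.7,0,0,0],[0,0,0.7,0,0,0],[0,0,0.65,0,0,0],[0,0,0,0,0,0]]'
python3 - <<'E'
from h import *
st=read_state(); print(st['ee_pos'],st['torque'])
c=camera("scene"); np.savez("pics/scene2.npz",**c); crop(c,225,345,120,220,6,"pics/scene2.png")
E
```

```text
time: 5.82
ee_pos: [0.5385, 0.1522, 0.2035]
eef_rot: [0.172, 0.985, 0.0, 0.0]
ft_force: [0.7, 0.0, 0.4]
width: 0.0447
time: 6.32
ee_pos: [0.5372, 0.1517, 0.1208]
eef_rot: [0.172, 0.985, -0.001, -0.001]
ft_force: [-0.5, 0.9, 0.9]
width: 0.0431
[0.53718287 0.15168072 0.12075589] [ 0.06436072 -0.10613608 -0.05141269]
```

View pics/scene2.png

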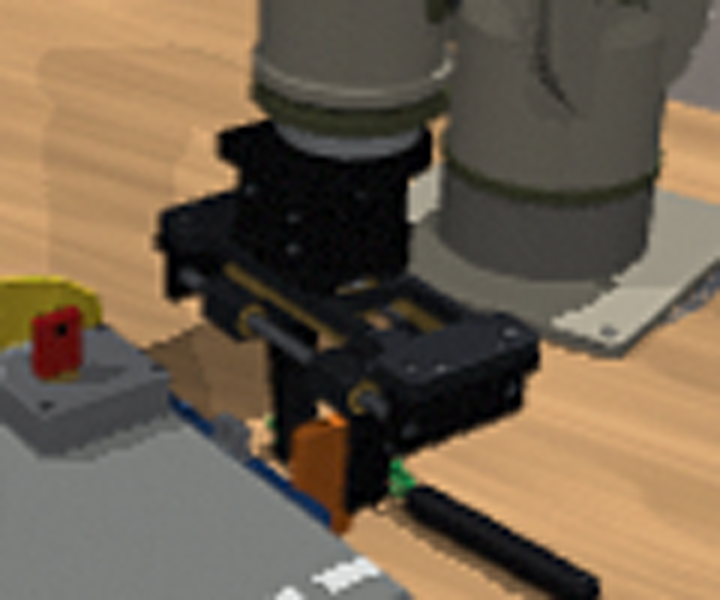

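The fingers straddle the orange tab (crop (320,475)), with the near finger ending at (370,505). Now I'll close gently.

```bash
python3 -m inch '[[0,0,0,0,0,0],[0,0,0,0,0,0],[0,0,0,0,0,0],[0,0,0,0,0,0]]' -1 12
```

```text
time: 6.88
ee_pos: [0.5384, 0.1518, 0.1224]
eef_rot: [0.171, 0.985, -0.0, 0.0]
ft_force: [0.1, -0.2, -0.2]
width: 0.0115
```

```bash
python3 -m inch '[[0,-0.3,0,0,0,0],[0,-0.3,0,0,0,0],[0,-0.3,0,0,0,0]]'
python3 - <<'E'
from h import *
c=load("pics/scene0.npz"); P=pts(c); crop(c,240,300,165,215,12,"pics/keep.png")
print(P[188:198,258:270,2].round(3));
E
```

```text
time: 7.25
ee_pos: [0.5259, 0.1174, 0.1224]
eef_rot: [0.171, 0.985, 0.0, 0.0]
ft_force: [1.2, 1.5, 2.5]
width: 0.0099
[[ 0.    -0.003 -0.001 -0.003 -0.002 -0.     0.001 -0.    -0.004  0.002
  -0.001  0.   ]
 [ 0.149 -0.    -0.002  0.165  0.163  0.163 -0.    -0.003  0.001  0.742
  -0.002 -0.002]
 [ 0.148  0.15   0.001  0.161  0.164  0.165  0.164 -0.    -0.     0.003
   0.     0.025]
 [ 0.149  0.15   0.15   0.159  0.16   0.161  0.163  0.166  0.163 -0.
  -0.001  0.023]
 [ 0.15   0.149  0.151  0.155  0.156  0.158  0.164  0.164  0.16   0.
  -0.001 -0.002]
 [ 0.15   0.149  0.152  0.151  0.152  0.156  0.157  0.159  0.157 -0.
  -0.002 -0.003]
 [ 0.15   0.148  0.151  0.146  0.149  0.151  0.159  0.154  0.154 -0.001
  -0.001  0.001]
 [ 0.15   0.151  0.148  0.15   0.151  0.149  0.152  0.154  0.15  -0.
   0.001  0.001]
 [ 0.151  0.149  0.148  0.149  0.15   0.149  0.149  0.152  0.147  0.149
  -0.001  0.   ]
 [ 0.148  0.151  0.151  0.149  0.151  0.151  0.15   0.145  0.148  0.149
   0.147  0.001]]
```

View pics/keep.png

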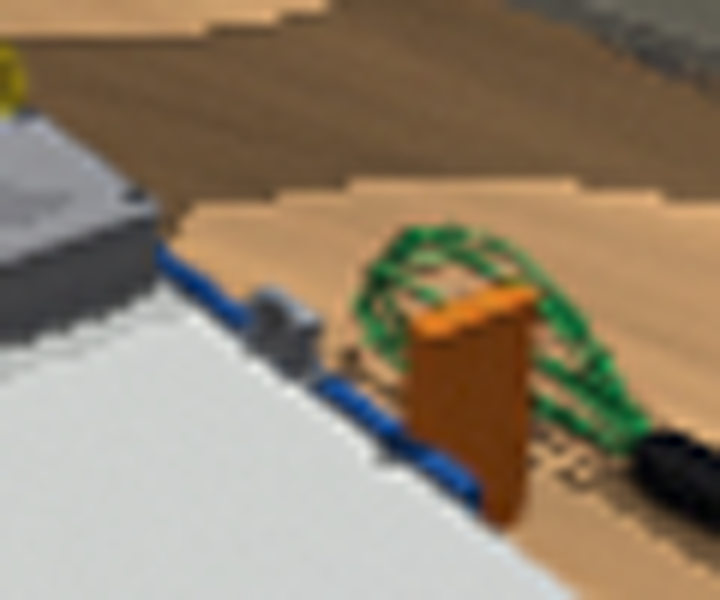

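Run:
```python
from h import *
B=np.array([[.9432,-.3322],[.3322,.9432]])
c=load("pics/scene0.npz")
for u,v,z in((263.3,190,.165),(263.6,191.7,.161)):
    p=onz(c,u,v,z); print(p,B@p[:2])
print(B@[.5635,.0222],B@[.5717,.0178],B@[.539,.1515])
```

```text
[0.54649022 0.10293287 0.165     ] [0.48125528 0.27863033]
[0.54824983 0.10529171 0.161     ] [0.48213134 0.28143974]
[0.52411836 0.20813374] [0.53331428 0.2067077 ] [0.4580565 0.3219506]
```

```bash
python3 -m inch '[[0,-0.3,0,0,0,0],[0,-0.3,0,0,0,0],[0,0,0,0,0,0]]'
python3 -m inch '[[0,-0.05,0,0,0,0],[0,-0.05,0,0,0,0],[0,-0.05,0,0,0,0]]'
python3 -m inch '[[0,-0.05,0,0,0,0],[0,-0.05,0,0,0,0]]'
```

```text
time: 7.62
ee_pos: [0.5174, 0.0935, 0.1224]
eef_rot: [0.172, 0.985, -0.001, -0.0]
ft_force: [-2.0, -1.3, 5.7]
width: 0.0097
time: 8.0
ee_pos: [0.5161, 0.0898, 0.1224]
eef_rot: [0.171, 0.985, 0.0, 0.0]
ft_force: [0.9, 1.5, 4.0]
width: 0.0097
time: 8.25
ee_pos: [0.5148, 0.086, 0.1224]
eef_rot: [0.171, 0.985, 0.0, 0.0]
ft_force: [0.7, 1.5, 4.9]
width: 0.0102
```

```bash
python3 -m inch '[[0,-0.05,0,0,0,0],[0,-0.05,0,0,0,0]]'
python3 -m inch '[[0,-0.05,0,0,0,0],[0,-0.05,0,0,0,0]]'
python3 -m inch '[[0,-0.05,0,0,0,0]]'
```

```text
time: 8.5
ee_pos: [0.5147, 0.0856, 0.1225]
eef_rot: [0.17, 0.985, 0.003, 0.002]
ft_force: [13.5, 18.9, -9.6]
width: 0.0102
time: 8.75
ee_pos: [0.5139, 0.0835, 0.1225]
eef_rot: [0.17, 0.986, 0.004, 0.002]
ft_force: [16.1, 19.9, -12.0]
width: 0.0145
time: 8.88
ee_pos: [0.5133, 0.0816, 0.1225]
eef_rot: [0.17, 0.986, 0.004, 0.002]
ft_force: [15.2, 19.9, -11.8]
width: 0.0185
```

```bash
python3 -m inch '[[0,0.1,0,0,0,0],[0,0,0,0,0,0]]'
```

```text
time: 9.12
ee_pos: [0.5147, 0.0857, 0.1225]
eef_rot: [0.169, 0.986, 0.004, 0.002]
ft_force: [15.3, 19.3, -11.3]
width: 0.0102
```

```bash
python3 -m inch '[[0,0.06,0,0,0,0],[0,0,0,0,0,0]]'
```

```text
time: 9.38
ee_pos: [0.5147, 0.0857, 0.1224]
eef_rot: [0.17, 0.985, 0.002, 0.001]
ft_force: [9.7, 11.7, -4.5]
width: 0.0098
```

```bash
python3 -m inch '[[0,0.06,0,0,0,0],[0,0,0,0,0,0]]'
```

```text
time: 9.62
ee_pos: [0.5146, 0.0856, 0.1224]
eef_rot: [0.171, 0.985, 0.001, 0.0]
ft_force: [3.7, 4.8, 2.2]
width: 0.0099
```

```bash
python3 -m inch '[[0,0,0,0,0,0],[0,0,0,0,0,0],[0,0,0,0,0,0]]' -0.3
python3 -m inch '[[0,0,-0.8,0,0,0],[0,0,-0.9,0,0,0],[0,0,-0.9,0,0,0],[0,0,-0.9,0,0,0],[0,0,0,0,0,0]]'
python3 - <<'E'
from h import *
st=read_state(); print(st['ee_pos'],st['torque'],st['ft_force'])
c=camera("scene"); np.savez("pics/scene3.npz",**c); crop(c,225,325,120,220,6,"pics/scene3.png")
c=camera("top"); np.savez("pics/top3.npz",**c); crop(c,190,310,140,220,6,"pics/top3.png")
E
```

```text
time: 10.0
ee_pos: [0.5138, 0.0842, 0.1218]
eef_rot: [0.172, 0.985, -0.0, -0.0]
ft_force: [-0.2, 0.1, 0.0]
width: 0.0284
time: 10.62
ee_pos: [0.5153, 0.0851, 0.2645]
eef_rot: [0.172, 0.985, 0.0, 0.002]
ft_force: [-0.1, -0.9, -0.4]
width: 0.0307
[0.51527131 0.08506299 0.26451489] [ 0.0493159  -0.13064169 -0.00360815] [-0.06648888 -0.88022746 -0.43428814]
```

View pics/scene3.png

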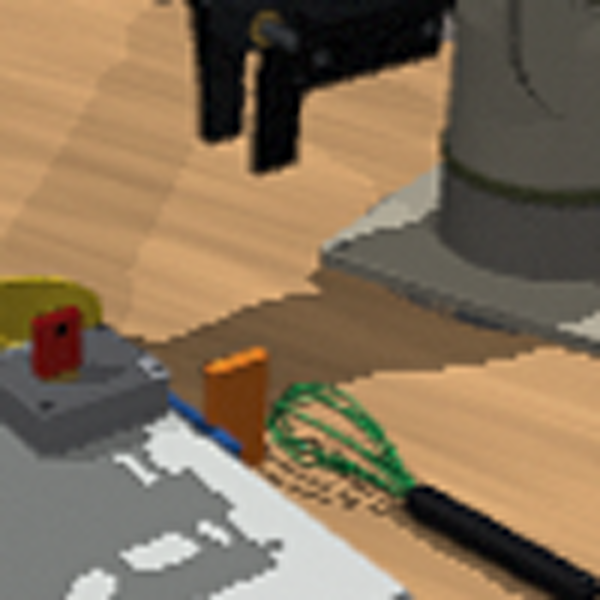

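View pics/top3.png

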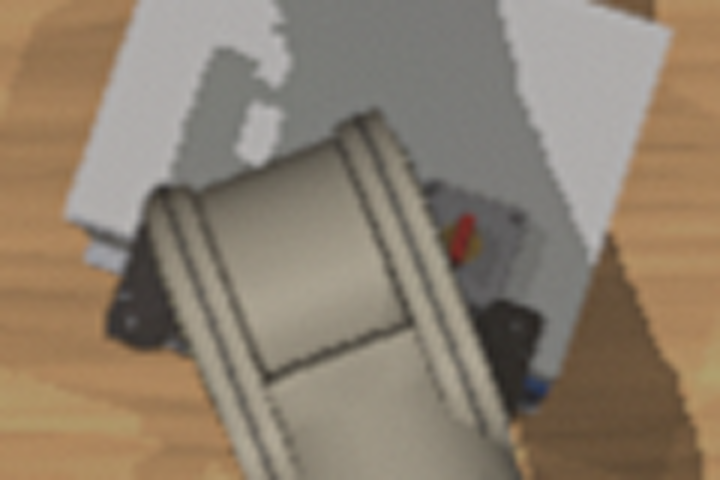

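The tab now stands next to the lock at scene crop (235,400), having travelled 70 mm to the hard stop. The keep has gone behind the lock case. Next I'll go above the key.

```bash
python3 -m inch '[[-0.95,-0.55,0,0,0,0],[-0.95,-0.555,0,0,0,0],[0,0,0.8,0,0,0],[0,0,0.8,0,0,0],[0,0,0,0,0,0]]'
python3 - <<'E'
from h import *
st=read_state(); print(st['ee_pos'],st['torque'],st['ft_force'])
c=camera("scene"); np.savez("pics/scene4.npz",**c); crop(c,190,290,120,205,7,"pics/scene4.png")
E
```

```text
time: 11.35
ee_pos: [0.5689, 0.0171, 0.1952]
eef_rot: [0.171, 0.985, -0.0, -0.003]
ft_force: [0.1, -0.1, 0.6]
width: 0.0304
[0.5688593  0.01710684 0.19517356] [ 0.05834271 -0.22508618 -0.04807216] [ 0.10882615 -0.12858196  0.56665828]
```

View pics/scene4.png

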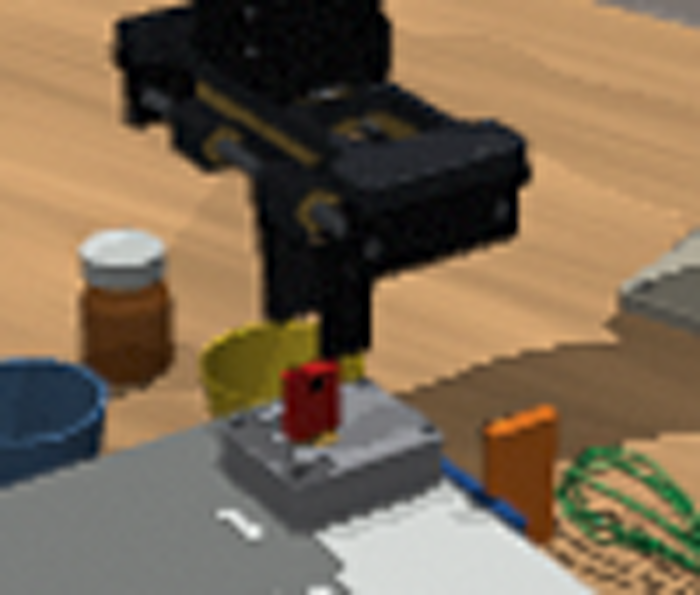

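Run:
```python
from h import *
c=load("pics/scene4.npz"); P=pts(c)
st=read_state(); T=R.from_quat(st['eef_rot']).as_matrix(); e=np.array(st['ee_pos']);print(e)
L=(P-e)@T  # tool coords
d=c["img"].sum(-1)<110
sel=d&(abs(L[...,0])<.04)&(abs(L[...,1])<.05)&(L[...,2]>-.10)&(L[...,2]<.01)
v,u=np.nonzero(sel)
for z0 in np.arange(-.07,-.015,.006):
    m=sel&(L[...,2]>=z0)&(L[...,2]<z0+.006)
    q=L[m]*1000
    for s,nm in((q[q[:,1]>5],"near"),(q[q[:,1]<-5],"far")):
        if len(s): print(round(z0*1000),nm,len(s),"x",s[:,0].min().round(1),s[:,0].max().round(1),"y",s[:,1].min().round(1),np.median(s[:,1]).round(1),s[:,1].max().round(1))
print("tip z tool", np.sort(L[sel][:,2])[-6:])
hsv=cv2.cvtColor(c["img"],cv2.COLOR_RGB2HSV)
m=((cv2.inRange(hsv,(0,130,40),(6,255,255))|cv2.inRange(hsv,(174,130,40),(180,255,255)))>0)&(abs(L[...,0])<.05)&(abs(L[...,1])<.05)&(P[...,2]>.17)
q=L[m]*1000; print("key",len(q)); print(np.c_[q,P[m][:,2]*1000][::3].round(1).tolist()); print(q.min(0),q.max(0))
```

```text
[0.56992358 0.01745625 0.19724206]
-70 near 7 x -11.4 -6.7 y 20.7 27.0 29.8
-70 far 7 x -10.9 -4.3 y -23.1 -19.6 -14.4
-64 near 9 x -10.9 -2.1 y 20.1 26.1 29.4
-64 far 10 x -10.1 5.7 y -23.4 -16.4 -13.0
-58 near 12 x -12.0 9.4 y 21.1 26.2 27.7
-58 far 12 x -10.2 10.4 y -19.3 -16.2 -13.3
-52 near 15 x -11.4 9.6 y 16.8 24.2 26.0
-52 far 14 x -9.5 9.0 y -18.7 -16.0 -12.9
-46 near 11 x -9.1 10.0 y 21.7 23.9 25.5
-46 far 8 x -9.2 8.3 y -19.9 -16.1 -13.3
-40 near 13 x -11.1 11.0 y 22.0 23.4 26.0
-40 far 17 x -9.6 10.7 y -20.9 -16.3 -11.9
-34 near 13 x -10.4 11.2 y 22.1 24.5 25.7
-34 far 15 x -9.6 8.3 y -21.1 -15.8 -12.6
-28 near 8 x -9.7 12.2 y 20.5 23.5 25.8
-28 far 2 x -7.9 -6.0 y -16.9 -15.7 -14.5
tip z tool [0.00762194 0.00764492 0.00776618 0.00785476 0.00925081 0.00954741]
key 70
[[-9.7, 23.3, -26.1, 223.3], [-1.5, -0.7, -9.1, 206.3], [4.4, 6.1, -10.4, 207.7], [-8.6, 5.2, -10.8, 208.0], [0.6, 6.8, -8.7, 205.9], [-12.9, 6.7, -9.6, 206.8], [1.8, 4.7, -4.0, 201.3], [-13.0, 6.7, -6.3, 203.5], [4.7, 5.4, -0.1, 197.3], [-9.4, 6.2, -1.6, 198.8], [-0.3, 7.9, 0.4, 196.8], [-11.8, 4.5, 1.7, 195.5], [-1.8, 4.8, 4.8, 192.4], [-14.8, 3.7, 4.4, 192.8], [-4.7, 3.9, 7.6, 189.6], [4.2, 5.9, 9.5, 187.7], [-12.6, 5.5, 7.6, 189.6], [-2.7, 6.0, 10.6, 186.6], [-16.0, -0.1, 12.6, 184.6], [-9.4, 5.7, 11.9, 185.3], [1.9, 4.1, 16.4, 180.8], [-14.8, 8.8, 12.0, 185.2], [-2.3, 5.1, 17.9, 179.3], [-8.9, 4.6, 19.4, 177.9]]
[-16.20992702  -1.15026197 -26.10197943] [ 5.59175979 23.27368177 19.35328516]
```

Run:
```python
from h import *
c=load("pics/scene4.npz")
T=R.from_quat([0.171,0.985,0,0]).as_matrix()
e=np.array([.5699,.0175,.1972])
im=c["img"].astype(int)
for v in range(171,183): print(v,[tuple(x) for x in im[v,228:241].tolist()])
def onplane_y(u,v,y):
    p,d=ray(c,u,v); n=T[:,1]; t=((e-p)@n+y)/(d@n); return (p+t*d-e)@T*1000
for u in (229.5,230.5,231,238,238.5,239): print(u,onplane_y(u,176,.0055).round(1),onplane_y(u,176,.0).round(1))
```

```text
171 [(105, 89, 21), (115, 98, 22), (119, 104, 25), (116, 100, 20), (121, 105, 24), (128, 106, 24), (122, 72, 19), (106, 42, 18), (70, 20, 15), (67, 8, 13), (69, 49, 17), (111, 97, 22), (113, 96, 17)]
172 [(115, 98, 20), (117, 101, 22), (124, 100, 21), (93, 64, 11), (100, 56, 17), (157, 33, 21), (190, 27, 31), (189, 31, 29), (169, 27, 24), (141, 17, 17), (108, 47, 12), (111, 91, 19), (103, 88, 16)]
173 [(115, 99, 23), (119, 105, 23), (155, 54, 26), (119, 12, 16), (96, 10, 14), (92, 11, 11), (121, 19, 18), (93, 14, 12), (75, 11, 8), (75, 8, 9), (92, 48, 11), (107, 89, 17), (117, 102, 24)]
174 [(115, 98, 21), (120, 106, 24), (93, 52, 14), (92, 11, 10), (85, 14, 16), (78, 9, 7), (46, 9, 7), (0, 1, 0), (69, 14, 14), (77, 9, 10), (95, 50, 28), (102, 90, 55), (102, 95, 60)]
175 [(118, 101, 20), (121, 105, 23), (96, 53, 15), (84, 5, 8), (80, 11, 8), (82, 16, 17), (36, 1, 2), (19, 9, 8), (71, 7, 5), (77, 6, 4), (110, 76, 78), (141, 139, 147), (133, 135, 142)]
176 [(118, 101, 26), (119, 106, 41), (94, 51, 18), (87, 10, 10), (81, 12, 10), (80, 11, 8), (67, 9, 5), (80, 16, 13), (80, 9, 6), (78, 
[... 762 characters left out ...]
70, 3, 0), (95, 63, 65), (132, 130, 134), (126, 128, 131)]
181 [(88, 90, 93), (90, 94, 98), (92, 51, 52), (87, 14, 15), (80, 10, 10), (79, 11, 5), (78, 15, 12), (77, 17, 10), (83, 40, 17), (79, 46, 17), (114, 114, 116), (120, 121, 125), (122, 121, 126)]
182 [(86, 86, 89), (145, 149, 153), (128, 112, 114), (90, 41, 42), (81, 15, 9), (76, 16, 6), (63, 28, 12), (76, 59, 23), (142, 113, 52), (154, 120, 55), (136, 122, 102), (122, 121, 123), (119, 119, 124)]
229.5 [-20.8   5.5  -4.9] [-17.4  -0.   -1.3]
230.5 [-17.4   5.5  -3.9] [-14.1  -0.   -0.2]
231 [-15.8   5.5  -3.4] [-12.4  -0.    0.3]
238 [8.  5.5 4.2] [11.5 -0.   7.9]
238.5 [9.7 5.5 4.7] [13.3  0.   8.5]
239 [11.5  5.5  5.3] [15. -0.  9.]
```

Key front-face edges are at scene px u=230.0 and 238.0 on row 176, which gives 27 mm wide (26 expected). Relative to the tool the key sits at x≈−5.6 mm, y≈+1.3 mm. I'll shift and come down in small steps, feeling for contact.

```bash
python3 -m inch '[[-0.14,0.03,0,0,0,0],[0,0,0.2,0,0,0],[0,0,0.15,0,0,0],[0,0,0.1,0,0,0]]'
python3 -m inch '[[0,0,0.15,0,0,0],[0,0,0.1,0,0,0]]'
python3 - <<'E'
from h import *
st=read_state(); print(st['ee_pos'],st['torque'],st['ft_force'])
E
```

```text
time: 11.9
ee_pos: [0.5763, 0.0168, 0.1798]
eef_rot: [0.171, 0.985, -0.0, -0.0]
ft_force: [-0.0, 0.4, -0.7]
width: 0.0305
time: 12.15
ee_pos: [0.5764, 0.0167, 0.1698]
eef_rot: [0.171, 0.985, -0.0, -0.0]
ft_force: [-0.3, 0.6, -0.2]
width: 0.0306
[0.57641413 0.01674797 0.16982904] [ 0.08898645 -0.1673387   0.043322  ] [-0.31527963  0.62622779 -0.22970022]
```

```bash
python3 -m inch '[[0,0,0.1,0,0,0],[0,0,0.1,0,0,0],[0,0,0.1,0,0,0],[0,0,0,0,0,0]]'
python3 - <<'E'
from h import *
st=read_state(); print(st['ee_pos'],st['torque'],st['ft_force'])
c=camera("scene"); np.savez("pics/scene5.npz",**c); crop(c,205,265,145,195,12,"pics/scene5.png")
print(read_state()['ee_pos'])
E
```

```text
time: 12.65
ee_pos: [0.5764, 0.0168, 0.1579]
eef_rot: [0.171, 0.985, -0.0, -0.0]
ft_force: [0.1, -1.0, 0.7]
width: 0.0306
[0.57637956 0.01681898 0.15791854] [ 0.05114412 -0.18167104 -0.01774638] [ 0.05322717 -0.95978014  0.6817327 ]
[0.5764862  0.01680817 0.15816939]
```

View pics/scene5.png

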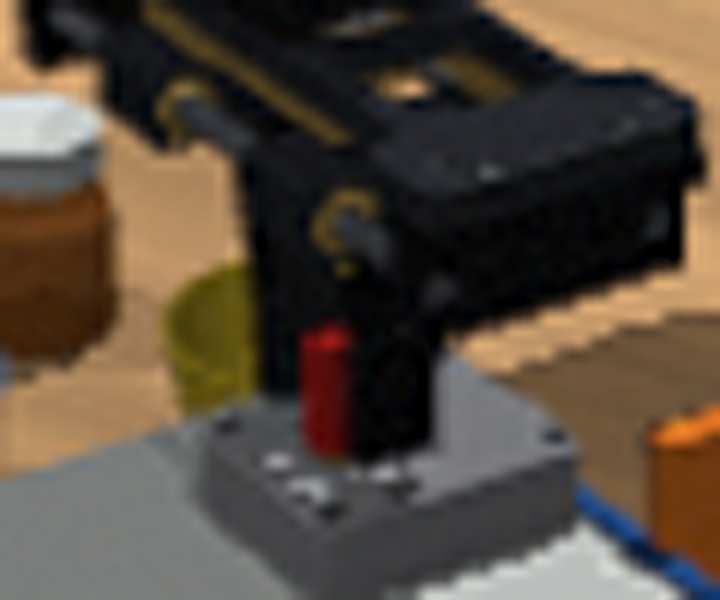

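The red head (crop (327,395)) sits between the two fingers, whose tips are just clear of the lock's face. Closing at the least force and watching the side force.

```bash
python3 -m inch '[[0.02,0,0,0,0,0],[0,0,0,0,0,0],[0,0,0,0,0,0]]' -1 3
python3 -c "
from bench import *;s=read_state();print(s['torque'])"
```

```text
time: 13.08
ee_pos: [0.5758, 0.017, 0.1583]
eef_rot: [0.171, 0.985, -0.0, 0.0]
ft_force: [-1.0, -2.3, 0.1]
width: 0.0092
[-0.4001286   0.04444603  0.01179353]
```

```bash
python3 -m inch '[[0,-0.02,0,0,0,0],[0,0,0,0,0,0]]' - 4
python3 - <<'E'
from h import *
for i in range(1):
    s=read_state();T=R.from_quat(s['eef_rot']).as_matrix(); print("tool F",(T.T@s['ft_force']).round(2),"T",(T.T@s['torque']).round(3),s['ee_pos'])
E
```

```text
time: 13.32
ee_pos: [0.5755, 0.0163, 0.1583]
eef_rot: [0.171, 0.985, 0.0, 0.0]
ft_force: [-0.4, -0.6, -0.5]
width: 0.009
tool F [ 0.2  -0.72  0.5 ] T [-0.086 -0.125  0.027] [0.57553456 0.01627126 0.15827093]
```

```bash
cat > r.py <<'E'
from h import *
s=read_state();T=R.from_quat(s['eef_rot']).as_matrix(); q=s['eef_rot']
print("F",(T.T@s['ft_force']).round(1),"T",(T.T@s['torque']).round(3),"p",np.round(s['ee_pos'],4),"yaw",(np.degrees(2*np.arctan2(q[1],q[0]))).round(2),"w",round(s['width']*1000,2),"t",s['time'],"j7",round(s['joint_positions'][6],2))
E
python3 r.py
python3 -m inch '[[0,0,0,0,0,0.025],[0,0,0,0,0,0.025]]' - 5; python3 r.py
python3 -m inch '[[0,0,0,0,0,0.025],[0,0,0,0,0,0.025]]'; python3 r.py
```

```text
F [ 0.2 -0.7  0.5] T [-0.086 -0.125  0.027] p [0.5755 0.0163 0.1583] yaw 160.25 w 8.95 t 13.325 j7 0.9
time: 13.58
ee_pos: [0.5754, 0.0162, 0.1583]
eef_rot: [0.224, 0.975, -0.0, -0.0]
ft_force: [0.0, -1.2, 1.2]
width: 0.009
F [-0.6 -1.1 -1.2] T [ 0.381 -0.002  0.053] p [0.5754 0.0162 0.1583] yaw 154.16 w 8.97 t 13.575 j7 0.8
time: 13.82
ee_pos: [0.5753, 0.0159, 0.1583]
eef_rot: [0.274, 0.962, -0.0, -0.0]
ft_force: [-1.3, -1.4, 1.7]
width: 0.0092
F [ 0.3 -1.9 -1.7] T [ 0.478  0.038 -0.035] p [0.5753 0.0159 0.1583] yaw 148.15 w 9.21 t 13.825 j7 0.7
```

```bash
python3 -m inch '[[0,-0.01,0,0,0,0.025],[0,0,0,0,0,0.025]]'; python3 r.py
python3 -m inch '[[0,0,0,0,0,0.02],[0,0,0,0,0,0.02]]'; python3 r.py
```

```text
time: 14.08
ee_pos: [0.5751, 0.0157, 0.1583]
eef_rot: [0.324, 0.946, -0.0, -0.0]
ft_force: [-0.8, -1.5, 1.8]
width: 0.0091
F [-0.3 -1.7 -1.8] T [ 0.366 -0.057 -0.049] p [0.5751 0.0157 0.1583] yaw 142.15 w 9.09 t 14.075 j7 0.6
time: 14.32
ee_pos: [0.575, 0.0155, 0.1582]
eef_rot: [0.364, 0.932, -0.001, -0.0]
ft_force: [-1.1, -1.9, 1.6]
width: 0.0087
F [-0.5 -2.1 -1.6] T [ 0.542  0.023 -0.032] p [0.575  0.0155 0.1582] yaw 137.36 w 8.69 t 14.325 j7 0.52
```

```bash
python3 -m inch '[[0,-0.015,0,0,0,0.02],[0,0,0,0,0,0.02]]'; python3 r.py
python3 -m inch '[[0,0,0,0,0,0.015],[0,0,0,0,0,0.015]]'; python3 r.py
```

```text
time: 14.58
ee_pos: [0.5748, 0.0153, 0.1582]
eef_rot: [0.402, 0.916, -0.0, 0.0]
ft_force: [-0.5, -1.3, 0.1]
width: 0.0088
F [-0.7 -1.2 -0.1] T [ 0.205 -0.043  0.006] p [0.5748 0.0153 0.1582] yaw 132.58 w 8.79 t 14.575 j7 0.44
time: 14.82
ee_pos: [0.5747, 0.0153, 0.1582]
eef_rot: [0.431, 0.902, -0.0, -0.0]
ft_force: [-2.2, -1.6, 0.9]
width: 0.009
F [ 0.1 -2.7 -0.9] T [ 0.51  -0.101 -0.01 ] p [0.5747 0.0153 0.1582] yaw 128.97 w 9.02 t 14.825 j7 0.38
```

```bash
python3 -m inch '[[0,0,0,0,0,0.015],[0,0,0,0,0,0.015]]'; python3 r.py
```

```text
time: 15.08
ee_pos: [0.5747, 0.0153, 0.1582]
eef_rot: [0.459, 0.888, -0.0, -0.0]
ft_force: [-3.5, -2.6, 1.2]
width: 0.0093
F [-0.1 -4.4 -1.2] T [ 0.789 -0.192  0.011] p [0.5747 0.0153 0.1582] yaw 125.34 w 9.25 t 15.075 j7 0.32
```

```bash
python3 -m inch '[[0,-0.03,0,0,0,0],[0,0,0,0,0,0.0]]'; python3 r.py
python3 -m inch '[[0,-0.005,0,0,0,0.015],[0,0,0,0,0,0.015]]'; python3 r.py
```

```text
time: 15.32
ee_pos: [0.5744, 0.0152, 0.1583]
eef_rot: [0.458, 0.889, 0.001, 0.0]
ft_force: [2.7, 0.2, -1.0]
width: 0.009
F [-1.4  2.3  1. ] T [-0.572 -0.421 -0.015] p [0.5744 0.0152 0.1583] yaw 125.49 w 9.04 t 15.325 j7 0.33
time: 15.58
ee_pos: [0.5741, 0.015, 0.1584]
eef_rot: [0.487, 0.874, 0.0, 0.0]
ft_force: [4.0, 1.4, -1.9]
width: 0.0089
F [-0.9  4.2  1.9] T [-0.912 -0.366 -0.098] p [0.5741 0.015  0.1584] yaw 121.74 w 8.88 t 15.575 j7 0.26
```

```bash
python3 -m inch '[[0,0.015,0,0,0,0],[0,0,0,0,0,0.0]]'; python3 r.py
python3 -m inch '[[0,0,0,0,0,0]]'; python3 r.py
```

```text
time: 15.82
ee_pos: [0.5743, 0.0151, 0.1583]
eef_rot: [0.486, 0.874, -0.0, 0.0]
ft_force: [2.0, -0.5, -0.0]
width: 0.0087
F [-1.5  1.4  0. ] T [-0.519 -0.32  -0.009] p [0.5743 0.0151 0.1583] yaw 121.88 w 8.74 t 15.825 j7 0.27
time: 15.95
ee_pos: [0.5742, 0.0151, 0.1583]
eef_rot: [0.486, 0.874, -0.0, 0.0]
ft_force: [2.4, -0.3, -0.7]
width: 0.0092
F [-1.5  1.8  0.7] T [-0.549 -0.3   -0.058] p [0.5742 0.0151 0.1583] yaw 121.87 w 9.15 t 15.95 j7 0.27
```

```bash
python3 -m inch '[[0,0.007,0,0,0,0.015],[0,0,0,0,0,0.01]]'; python3 r.py
python3 -m inch '[[0,0,0,0,0,0]]'; python3 r.py
```

```text
time: 16.2
ee_pos: [0.5743, 0.0151, 0.1583]
eef_rot: [0.509, 0.861, -0.0, -0.0]
ft_force: [-0.4, -1.0, 3.4]
width: 0.0094
F [-0.7 -0.8 -3.4] T [-0.104 -0.236 -0.111] p [0.5743 0.0151 0.1583] yaw 118.75 w 9.4 t 16.2 j7 0.21
time: 16.32
ee_pos: [0.5743, 0.0151, 0.1583]
eef_rot: [0.509, 0.861, -0.0, -0.0]
ft_force: [-0.4, -1.5, 1.7]
width: 0.0091
F [-1.1 -1.1 -1.7] T [ 0.109 -0.232 -0.13 ] p [0.5743 0.0151 0.1583] yaw 118.83 w 9.09 t 16.325 j7 0.21
```

```bash
python3 -m inch '[[0,0,0,0,0,0.015],[0,0,0,0,0,0.01]]'; python3 r.py
python3 -m inch '[[0,0,0,0,0,0]]'; python3 r.py
```

```text
time: 16.58
ee_pos: [0.5743, 0.0152, 0.1582]
eef_rot: [0.532, 0.847, -0.0, -0.0]
ft_force: [-1.3, -1.9, 2.6]
width: 0.0099
F [-1.2 -2.  -2.6] T [ 0.301 -0.085 -0.109] p [0.5743 0.0152 0.1582] yaw 115.76 w 9.92 t 16.575 j7 0.16
time: 16.7
ee_pos: [0.5743, 0.0152, 0.1582]
eef_rot: [0.531, 0.847, -0.0, -0.0]
ft_force: [-2.0, -1.9, 2.3]
width: 0.0093
F [-0.8 -2.6 -2.3] T [ 0.365 -0.101 -0.115] p [0.5743 0.0152 0.1582] yaw 115.84 w 9.31 t 16.7 j7 0.16
```

Tz jumped from about −0.03 to about −0.115 Nm and held there, with the pads starting to yield (width 9.0 → 9.9). That is the stop, felt at about 0.72 rad of tool turn. I'll turn back right away.

```bash
python3 -m inch '[[0,0,0,0,0,-0.025],[0,0,0,0,0,-0.025]]'; python3 r.py
python3 -m inch '[[0,0,0,0,0,-0.02],[0,0,0,0,0,-0.02]]'; python3 r.py
```

```text
time: 16.95
ee_pos: [0.5744, 0.0153, 0.1582]
eef_rot: [0.485, 0.874, -0.0, -0.0]
ft_force: [-1.3, -0.2, 2.0]
width: 0.0093
F [ 0.5 -1.2 -2. ] T [ 0.234 -0.05  -0.076] p [0.5744 0.0153 0.1582] yaw 121.97 w 9.34 t 16.95 j7 0.27
time: 17.2
ee_pos: [0.5746, 0.0153, 0.1583]
eef_rot: [0.448, 0.894, 0.0, 0.0]
ft_force: [-0.2, -0.8, 1.7]
width: 0.0092
F [-0.5 -0.6 -1.7] T [-0.011 -0.128  0.064] p [0.5746 0.0153 0.1583] yaw 126.75 w 9.23 t 17.2 j7 0.35
```

```bash
python3 -m inch '[[0,0,0,0,0,-0.025],[0,0,0,0,0,-0.025],[0,0,0,0,0,-0.025]]'; python3 r.py
python3 -m inch '[[0,0,0,0,0,-0.025],[0,0,0,0,0,-0.025]]'; python3 r.py
```

```text
time: 17.58
ee_pos: [0.5747, 0.0155, 0.1583]
eef_rot: [0.376, 0.926, 0.0, 0.0]
ft_force: [0.4, -0.2, 0.8]
width: 0.0092
F [-0.4  0.1 -0.8] T [-0.147 -0.103  0.019] p [0.5747 0.0155 0.1583] yaw 135.78 w 9.18 t 17.575 j7 0.5
time: 17.82
ee_pos: [0.5748, 0.0158, 0.1583]
eef_rot: [0.327, 0.945, 0.0, 0.0]
ft_force: [1.8, 1.5, -0.2]
width: 0.0093
F [-0.5  2.3  0.2] T [-0.412 -0.064 -0.001] p [0.5748 0.0158 0.1583] yaw 141.78 w 9.25 t 17.825 j7 0.59
```

```bash
python3 -m inch '[[0,0.01,0,0,0,-0.025],[0,0,0,0,0,-0.025]]'; python3 r.py
python3 -m inch '[[0,0.005,0,0,0,-0.025],[0,0,0,0,0,-0.02]]'; python3 r.py
```

```text
time: 18.08
ee_pos: [0.5749, 0.0159, 0.1582]
eef_rot: [0.277, 0.961, 0.0, 0.0]
ft_force: [-0.5, 0.1, 0.9]
width: 0.0091
F [ 0.5 -0.2 -0.9] T [-0.243 -0.083  0.009] p [0.5749 0.0159 0.1582] yaw 147.78 w 9.08 t 18.075 j7 0.69
time: 18.32
ee_pos: [0.575, 0.0161, 0.1582]
eef_rot: [0.232, 0.973, 0.0, 0.0]
ft_force: [0.4, 0.9, 1.5]
width: 0.0091
F [ 0.1  1.  -1.5] T [-0.229 -0.071  0.019] p [0.575  0.0161 0.1582] yaw 153.17 w 9.09 t 18.325 j7 0.78
```

```bash
python3 -m inch '[[0,0,0,0,0,-0.025],[0,0,0,0,0,-0.025],[0,0,0,0,0,-0.026],[0,0,0,0,0,0]]'; python3 r.py
python3 -m inch '[[0,0,-0.03,0,0,0],[0,0,0,0,0,0]]' - 12; python3 r.py
```

```text
time: 18.82
ee_pos: [0.575, 0.0163, 0.1583]
eef_rot: [0.155, 0.988, 0.0, 0.0]
ft_force: [1.1, 1.7, 0.2]
width: 0.0087
F [-0.5  1.9 -0.2] T [-0.606 -0.173 -0.024] p [0.575  0.0163 0.1583] yaw 162.19 w 8.71 t 18.825 j7 0.93
time: 19.08
ee_pos: [0.5749, 0.0163, 0.1594]
eef_rot: [0.155, 0.988, 0.0, 0.0]
ft_force: [1.0, 4.5, -2.3]
width: 0.0089
F [0.4 4.6 2.3] T [-0.972 -0.224  0.08 ] p [0.5749 0.0163 0.1594] yaw 162.17 w 8.92 t 19.075 j7 0.93
```

```bash
python3 -m inch '[[0,0.02,0,0,0,0],[0,0,-0.03,0,0,0],[0,0,0,0,0,0]]'; python3 r.py
```

```text
time: 19.45
ee_pos: [0.575, 0.0163, 0.1607]
eef_rot: [0.155, 0.988, -0.0, -0.0]
ft_force: [1.7, 1.7, -0.3]
width: 0.0091
F [-1.1  2.2  0.3] T [-0.397 -0.063  0.002] p [0.575  0.0163 0.1607] yaw 162.17 w 9.08 t 19.45 j7 0.93
```

```bash
python3 -m inch '[[0,0.005,-0.05,0,0,0],[0,0,-0.05,0,0,0],[0,0,0,0,0,0]]'; python3 r.py
```

```text
time: 19.82
ee_pos: [0.5752, 0.0164, 0.1649]
eef_rot: [0.155, 0.988, -0.0, 0.0]
ft_force: [-1.0, -0.1, 0.1]
width: 0.009
F [ 0.9 -0.5 -0.1] T [-0.206 -0.151  0.037] p [0.5752 0.0164 0.1649] yaw 162.16 w 9.05 t 19.825 j7 0.93
```

Lifting freely, with no pull. Checking by picture whether the key rises with the tool.

```bash
python3 -m inch '[[0,0,-0.05,0,0,0],[0,0,-0.05,0,0,0],[0,0,0,0,0,0]]'; python3 r.py
python3 - <<'E'
from h import *
c=camera("scene"); np.savez("pics/scene6.npz",**c); crop(c,205,265,145,195,12,"pics/scene6.png")
E
```

```text
time: 20.2
ee_pos: [0.5752, 0.0165, 0.1688]
eef_rot: [0.155, 0.988, -0.0, 0.0]
ft_force: [-0.6, -0.7, 1.2]
width: 0.0088
F [ 0.3 -0.8 -1.2] T [-0.004 -0.046  0.031] p [0.5752 0.0165 0.1688] yaw 162.17 w 8.76 t 20.2 j7 0.93
```

View pics/scene6.png

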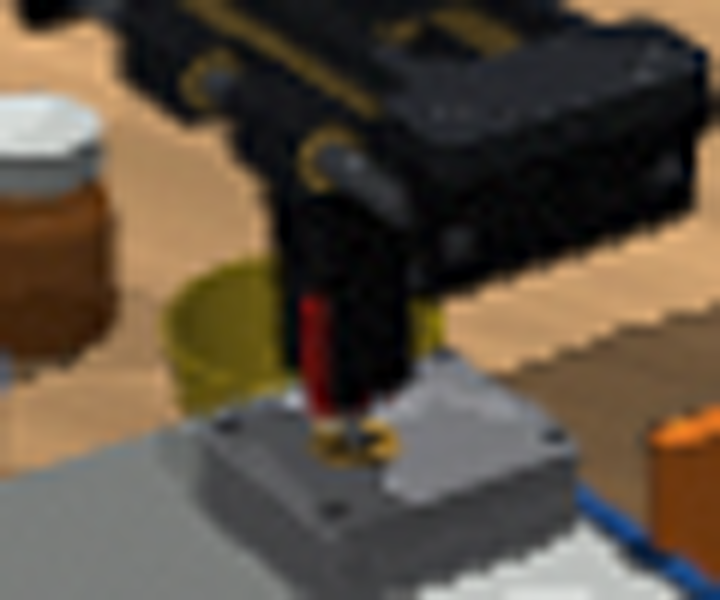

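The head has risen with the tool, and the steel blade shows above the brass plug at crop (355,430). I'll draw it out fully.

```bash
python3 -m inch '[[0,0,-0.1,0,0,0],[0,0,-0.1,0,0,0],[0,0,-0.1,0,0,0],[0,0,-0.1,0,0,0],[0,0,-0.1,0,0,0]]'; python3 r.py
python3 -m inch '[[0,0,-0.5,0,0,0],[0,0,-0.9,0,0,0],[0,0,-0.9,0,0,0],[0,0,0,0,0,0]]' - 15; python3 r.py
```

```text
time: 20.88
ee_pos: [0.5752, 0.0167, 0.189]
eef_rot: [0.155, 0.988, 0.0, 0.0]
ft_force: [0.0, 0.4, -0.2]
width: 0.009
F [0.1 0.4 0.2] T [-0.176 -0.131  0.014] p [0.5752 0.0167 0.189 ] yaw 162.19 w 8.95 t 20.875 j7 0.94
time: 21.38
ee_pos: [0.5765, 0.0173, 0.2846]
eef_rot: [0.155, 0.988, 0.0, 0.003]
ft_force: [0.3, -0.1, -0.4]
width: 0.0087
F [-0.3 -0.   0.4] T [-0.106 -0.086 -0.005] p [0.5765 0.0173 0.2846] yaw 162.2 w 8.71 t 21.375 j7 0.97
```

Run:
```python
from h import *
out={}
for n in("top0","scene0"):
    c=load(f"pics/{n}.npz"); P=pts(c); hsv=cv2.cvtColor(c["img"],cv2.COLOR_RGB2HSV)
    m=(cv2.inRange(hsv,(98,60,25),(125,255,255))>0)&(P[...,0]>.36)&(P[...,0]<.58)&(P[...,1]<-.15)&(P[...,1]>-.36)
    m=cv2.morphologyEx(m.astype(np.uint8),cv2.MORPH_CLOSE,np.ones((3,3)))
    cs,_=cv2.findContours(m,cv2.RETR_EXTERNAL,cv2.CHAIN_APPROX_NONE); k=max(cs,key=cv2.contourArea)
    hull=cv2.convexHull(k)[:,0]
    if n=="scene0":
        ymid=k[:,0,1].min()
        # upper half of the rim + widest: use contour points onto z=.052, keep those in far half
    X=np.array([onz(c,u,v,.052)[:2] for u,v in k[:,0]])*1000
    print(n,cv2.boundingRect(k),len(k))
    if n=="scene0": # keep far (from camera) half of rim
        d=X-np.array(c["position"][:2])*1000; far=np.linalg.norm(d,axis=1); X=X[far>np.median(far)]
    A=np.c_[2*X,np.ones(len(X))]; s=np.linalg.lstsq(A,(X**2).sum(1),rcond=None)[0]; print("circle",s[:2].round(1),np.sqrt(s[2]+s[:2]@s[:2]).round(1))
s=read_state();T=R.from_quat(s['eef_rot']).as_matrix()
d=np.array([.4715,-.2565,.26])-s['ee_pos']; print("move tool units",(T.T@d/.04).round(2))
c=camera("scene"); crop(c,130,310,60,210,4.4,"pics/scene7.png")
c=camera("top"); crop(c,190,400,110,260,3.8,"pics/top7.png")
```

```text
top0 (334, 201, 24, 24) 75
circle [ 472.  -251.6] 36.8
scene0 (181, 171, 24, 20) 65
circle [ 471.8 -253.4] 41.9
move tool units [ 0.41 -7.32  0.6 ]
```

View pics/scene7.png

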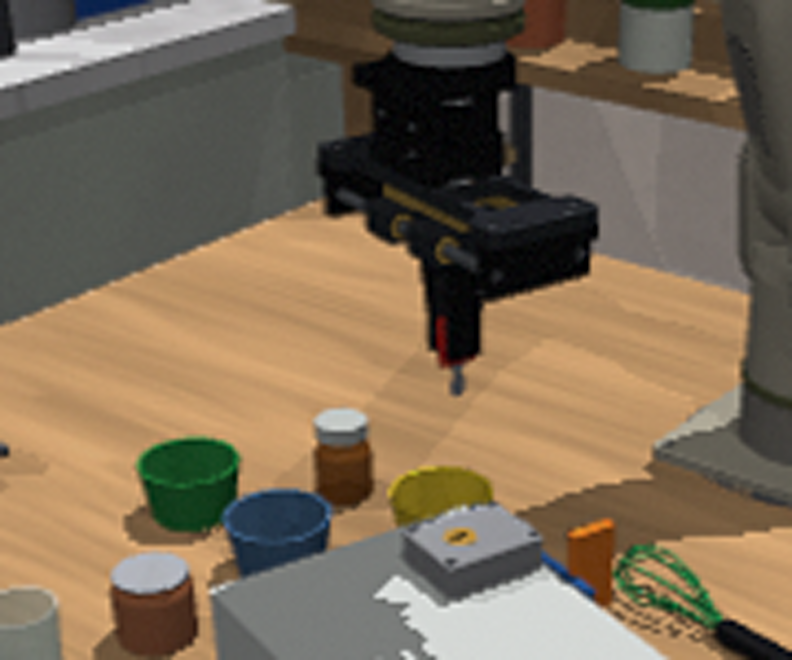

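Run:
```python
from h import *
c=load("pics/scene0.npz"); print([onz(c,193,v,.052).round(4) for v in(176.5,177.5,178.5)])
c=load("pics/top0.npz"); print(onz(c,346.0,212.9,.052).round(4))
print(proj(load("pics/scene0.npz"),[[.4715+.045*np.cos(a),-.2565+.045*np.sin(a),.052] for a in np.arange(0,6.28,1.047)]).round(1))
```

```text
[array([ 0.4698, -0.2538,  0.052 ]), array([ 0.4751, -0.2488,  0.052 ]), array([ 0.4804, -0.2438,  0.052 ])]
[ 0.4667 -0.2567  0.052 ]
[[183.3 181.5]
 [195.8 182.3]
 [204.3 177.2]
 [200.5 171.6]
 [188.6 170.9]
 [179.9 175.8]]
```

View pics/top7.png

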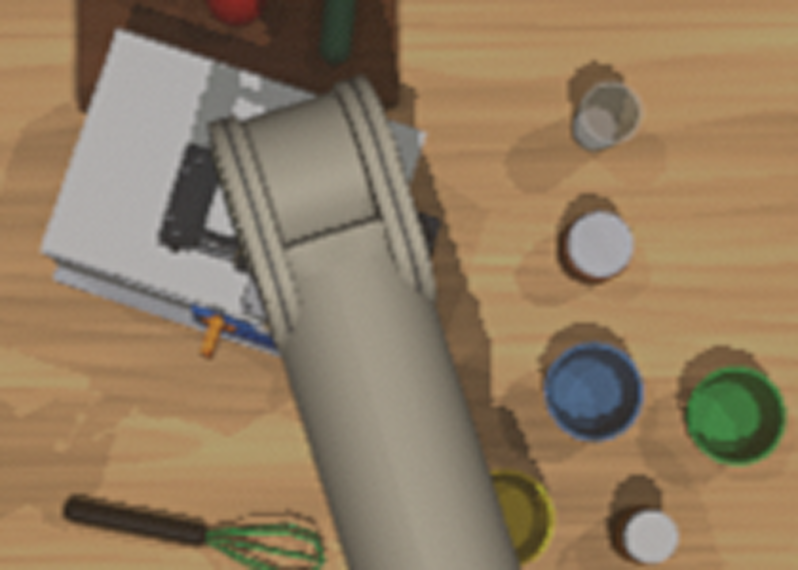

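The key, with its blade showing, hangs in the gripper, and the brass plug is empty at scene crop (460,537). The blue cup is at top crop (593,391), clear of its neighbours. Both views place its rim at about (0.4715, −0.254).

```bash
python3 -m inch '[[0.05,-0.9,0,0,0,0],[0.05,-0.9,0,0,0,0],[0.05,-0.9,0,0,0,0],[0.05,-0.9,0,0,0,0]]'
python3 -m inch '[[0.05,-0.9,0,0,0,0],[0.05,-0.9,0,0,0,0],[0.05,-0.9,0,0,0,0],[0.05,-0.95,0,0,0,0],[0,0,0,0,0,0]]'; python3 r.py
python3 - <<'E'
from h import *
s=read_state();T=R.from_quat(s['eef_rot']).as_matrix()
d=np.array([.4715,-.254,.10])-s['ee_pos']; print("move tool units",(T.T@d/.04).round(2))
E
```

```text
time: 21.98
ee_pos: [0.5224, -0.1191, 0.2799]
eef_rot: [0.155, 0.988, 0.0, -0.001]
ft_force: [0.6, -0.6, -0.1]
width: 0.0092
time: 22.6
ee_pos: [0.4691, -0.2578, 0.2795]
eef_rot: [0.158, 0.987, 0.0, -0.001]
ft_force: [0.2, 0.3, -0.6]
width: 0.0088
F [-0.1  0.3  0.6] T [-0.172 -0.121 -0.017] p [ 0.4691 -0.2578  0.2795] yaw 161.86 w 8.85 t 22.6 j7 1.58
move tool units [-0.04  0.11  4.49]
```

```bash
python3 -m inch '[[-0.04,0.1,0.9,0,0,0],[0,0,0.9,0,0,0],[0,0,0.9,0,0,0],[0,0,0.9,0,0,0],[0,0,0.6,0,0,0]]'
python3 -m inch '[[0,0,0,0,0,0]]'; python3 r.py
python3 - <<'E'
from h import *
for n,b in(("scene",(140,250,110,210)),("top",(300,410,170,260))):
    c=camera(n); np.savez(f"pics/{n}8.npz",**c); crop(c,*b,6,f"pics/{n}8.png")
    s=read_state(); z=np.array(s['ee_pos'])
    print(n,proj(c,[z,[z[0],z[1],.052]])-[b[0],b[2]])
E
```

```text
time: 23.22
ee_pos: [0.4732, -0.2498, 0.1106]
eef_rot: [0.154, 0.988, 0.001, -0.001]
ft_force: [0.1, -0.8, -0.1]
width: 0.0091
time: 23.35
ee_pos: [0.4728, -0.2498, 0.1109]
eef_rot: [0.154, 0.988, 0.001, -0.002]
ft_force: [-0.9, -0.2, 0.5]
width: 0.009
F [ 0.8 -0.5 -0.5] T [-0.125 -0.177 -0.005] p [ 0.4728 -0.2498  0.1109] yaw 162.24 w 8.96 t 23.35 j7 1.49
scene [[51.7133202  52.41283349]
 [52.94405932 67.22973877]]
top [[47.51818884 39.96293718]
 [44.18910693 40.68216696]]
```

View pics/scene8.png

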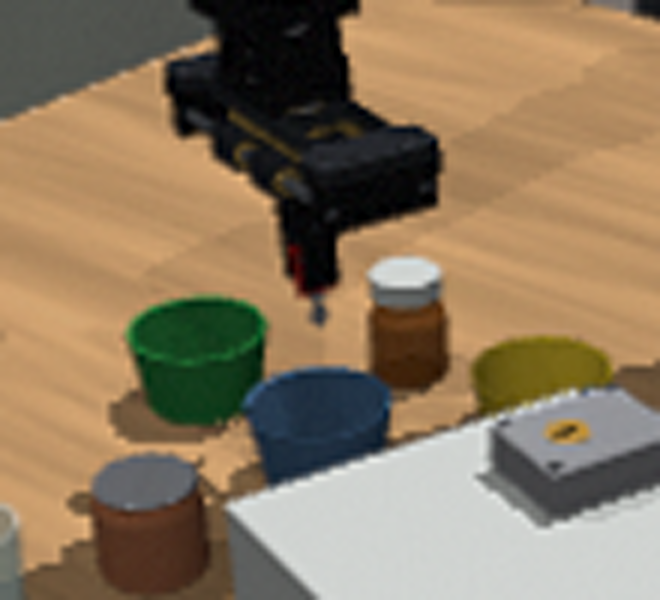

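View pics/top8.png

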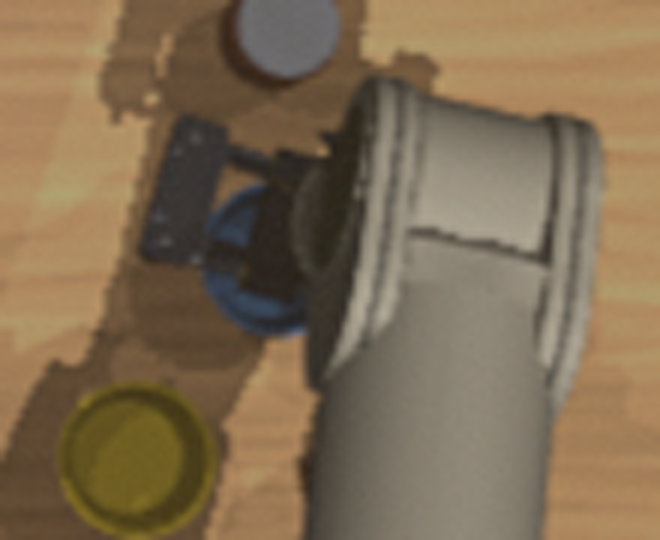

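The blade tip (scene crop (318,322)) projects to (318,403) at rim height. The rim centre is about (318,400), so it is centred. I'll lower into the cup.

```bash
python3 -m inch '[[0,0,0.5,0,0,0],[0,0,0.5,0,0,0],[0,0,0.5,0,0,0],[0,0,0.4,0,0,0],[0,0,0.2,0,0,0]]'; python3 r.py
python3 -m inch '[[0,0,0.1,0,0,0],[0,0,0.1,0,0,0],[0,0,0,0,0,0]]'; python3 r.py
```

```text
time: 24.08
ee_pos: [0.4735, -0.2509, 0.0273]
eef_rot: [0.155, 0.988, 0.0, -0.001]
ft_force: [1.1, 0.1, -0.4]
width: 0.009
F [-1.   0.5  0.4] T [-0.109 -0.104  0.007] p [ 0.4735 -0.2509  0.0273] yaw 162.19 w 8.96 t 24.075 j7 1.42
time: 24.45
ee_pos: [0.474, -0.2513, 0.0207]
eef_rot: [0.155, 0.988, -0.0, 0.0]
ft_force: [-0.7, -0.7, -0.0]
width: 0.0089
F [ 0.5 -0.9  0. ] T [-0.124 -0.083 -0.003] p [ 0.474  -0.2513  0.0207] yaw 162.18 w 8.86 t 24.45 j7 1.42
```

```bash
python3 -m inch '[[0,0,0.1,0,0,0],[0,0,0.05,0,0,0],[0,0,0,0,0,0]]'; python3 r.py
python3 -m inch '[[0,0,0,0,0,0],[0,0,0,0,0,0],[0,0,0,0,0,0]]' -0.5; python3 r.py
```

```text
time: 24.82
ee_pos: [0.4739, -0.2512, 0.0145]
eef_rot: [0.155, 0.988, -0.0, -0.0]
ft_force: [-0.5, 0.4, 0.3]
width: 0.0089
F [ 0.6  0.2 -0.3] T [-0.131 -0.136 -0.012] p [ 0.4739 -0.2512  0.0145] yaw 162.18 w 8.91 t 24.825 j7 1.41
time: 25.2
ee_pos: [0.474, -0.2513, 0.0147]
eef_rot: [0.155, 0.988, -0.0, 0.0]
ft_force: [0.5, 0.2, 0.5]
width: 0.021
F [-0.4  0.4 -0.5] T [-0.087 -0.142  0.026] p [ 0.474  -0.2513  0.0147] yaw 162.18 w 21.05 t 25.2 j7 1.41
```

Lift slowly in case the key clings, then rise clear and look.

```bash
python3 -m inch '[[0,0,-0.2,0,0,0],[0,0,-0.4,0,0,0],[0,0,-0.5,0,0,0],[0,0,-0.6,0,0,0],[0,0,-0.8,0,0,0]]'; python3 r.py
python3 -m inch '[[0,0,-0.9,0,0,0],[0,0,-0.9,0,0,0],[0.5,-0.5,-0.9,0,0,0],[0.9,0,0,0,0,0],[0.9,0,0,0,0,0]]'; python3 r.py
python3 - <<'E'
from h import *
for n,b in(("scene",(140,250,110,210)),("top",(300,410,170,260))):
    c=camera(n); np.savez(f"pics/{n}9.npz",**c); crop(c,*b,6,f"pics/{n}9.png")
E
```

```text
time: 25.82
ee_pos: [0.4739, -0.2511, 0.1166]
eef_rot: [0.155, 0.988, -0.0, 0.0]
ft_force: [0.7, -0.1, 0.7]
width: 0.0222
F [-0.7  0.1 -0.7] T [-0.095 -0.175 -0.059] p [ 0.4739 -0.2511  0.1166] yaw 162.19 w 22.18 t 25.825 j7 1.5
time: 26.45
ee_pos: [0.3798, -0.2416, 0.2242]
eef_rot: [0.155, 0.988, -0.0, 0.001]
ft_force: [-0.4, 0.4, -0.5]
width: 0.022
F [0.5 0.2 0.5] T [-0.139 -0.064 -0.033] p [ 0.3798 -0.2416  0.2242] yaw 162.21 w 22.05 t 26.45 j7 1.77
```

View pics/scene9.png

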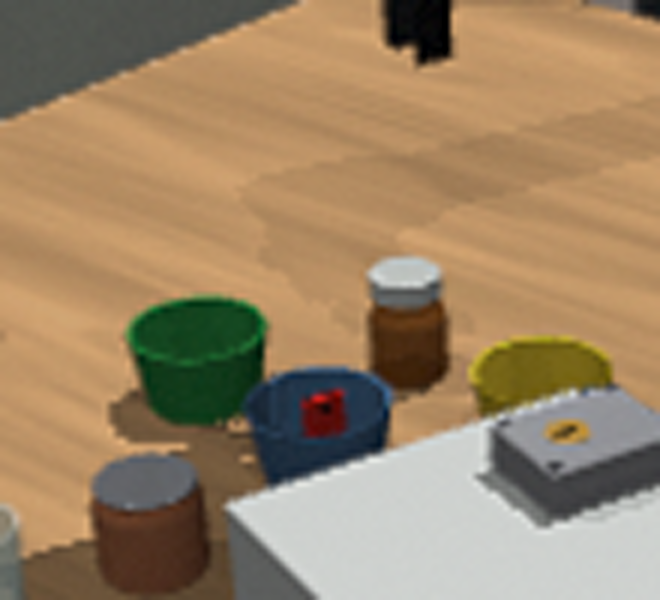

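View pics/top9.png

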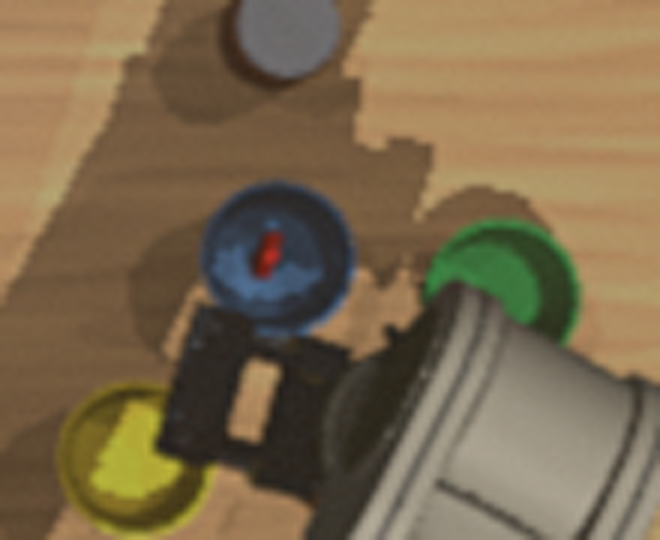

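The key's red head is inside the blue cup, at scene crop (325,412) and top crop (268,255). I'll move the arm clear to look at the bolt and keep, and let the key settle.

```bash
python3 -m inch '[[0,-0.8,-0.5,0,0,0],[0,-0.9,0,0,0,0],[0,-0.9,0,0,0,0],[0,-0.9,0,0,0,0],[0,0,0,0,0,0]]'; python3 r.py
python3 - <<'E'
from h import *
for n,b in(("scene",(140,290,130,230)),("top",(200,300,110,210))):
    c=camera(n); np.savez(f"pics/{n}10.npz",**c); crop(c,*b,5.3 if n=="scene" else 6,f"pics/{n}10.png")
c=load("pics/top10.npz"); crop(c,240,300,165,215,12,"pics/bolt.png"); crop(c,320,400,190,250,8,"pics/cup10.png")
c=load("pics/top0.npz"); crop(c,240,300,165,215,12,"pics/bolt0.png")
E
```

```text
time: 27.18
ee_pos: [0.3365, -0.3777, 0.2431]
eef_rot: [0.157, 0.988, 0.0, 0.0]
ft_force: [0.4, 0.1, -0.4]
width: 0.0215
F [-0.3  0.2  0.4] T [-0.146 -0.143  0.001] p [ 0.3365 -0.3777  0.2431] yaw 161.97 w 21.47 t 27.175 j7 1.97
```

View pics/bolt.png

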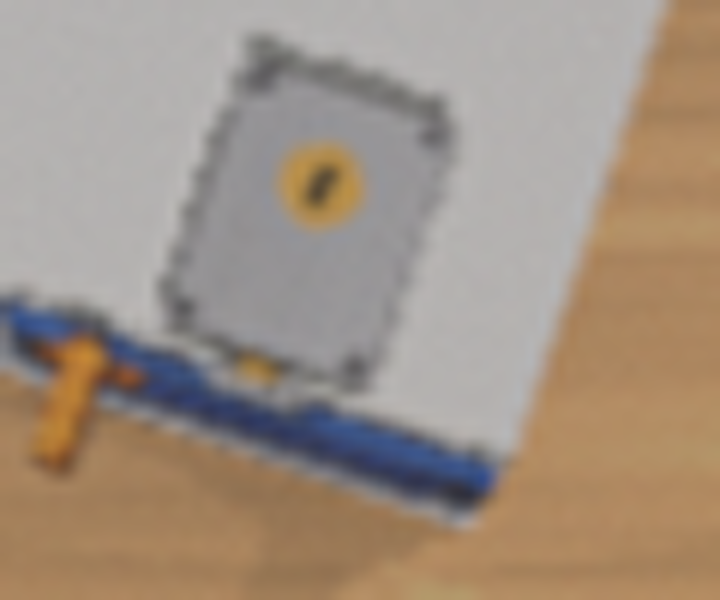

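View pics/bolt0.png

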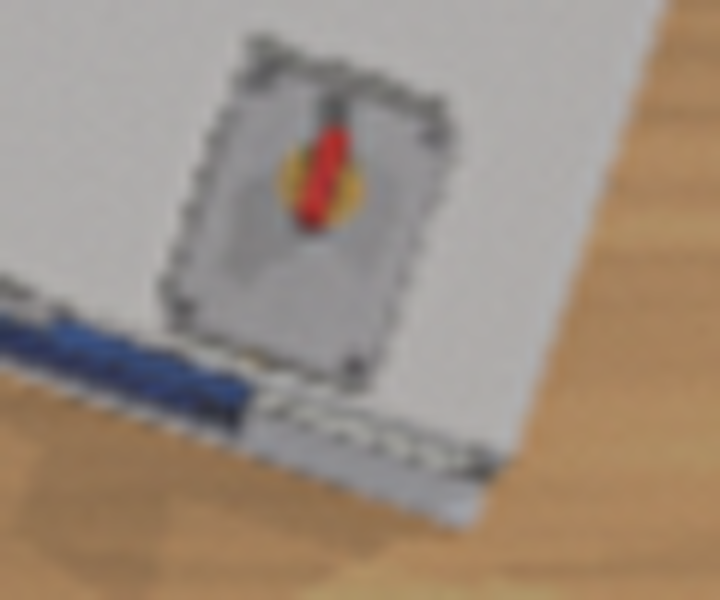

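View pics/scene10.png

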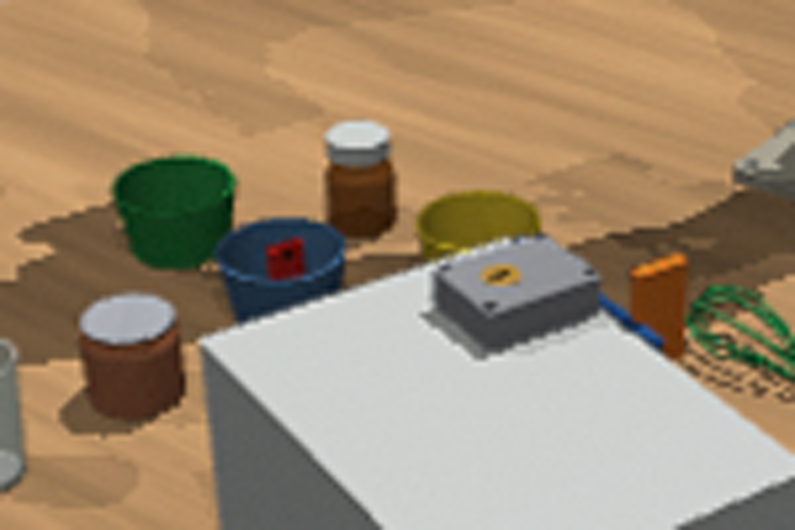

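View pics/cup10.png

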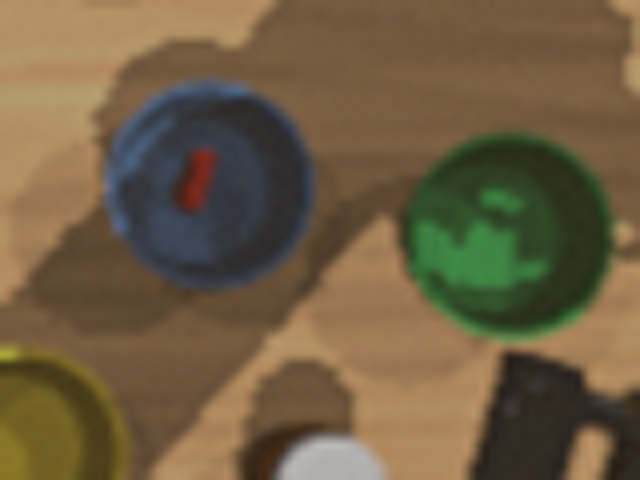

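The top view shows the door run to the right end of its track, with its end at crop (495,480). The brass bolt spans from the lock case into the keep at (258,365), where at the start only a sliver showed. The plug's slot is back along the bin's x, and the key stands inside the upright blue cup. One more wait and a comparison of the other objects.

```bash
python3 -m inch '[[0,0,0,0,0,0],[0,0,0,0,0,0],[0,0,0,0,0,0],[0,0,0,0,0,0],[0,0,0,0,0,0]]'
python3 -m inch '[[0,0,0,0,0,0],[0,0,0,0,0,0],[0,0,0,0,0,0]]'
python3 - <<'E'
from h import *
c=camera("top"); a=load("pics/top0.npz"); crop(c,320,400,190,250,8,"pics/cup11.png")
P=[pts(a),pts(c)]
for nm,(u,v,r) in dict(tin=(346,174,14),glass=(349,140,14),jar=(360,250,12),pot=(119,176,36),bowls=(136,245,30),whisk=(240,250,38),blue=(346,213,15),green=(382,218,15),yellow=(322,246,15)).items():
    o=[]
    for im in(a,c):
        t=a["img"][v-r:v+r,u-r:u+r]
    S=c["img"][v-r-5:v+r+5,u-r-5:u+r+5]; m=cv2.matchTemplate(S,t,cv2.TM_CCOEFF_NORMED); _,q,_,l=cv2.minMaxLoc(m); print(nm,"shift px",l[0]-5,l[1]-5,round(q,2))
hsv=cv2.cvtColor(c["img"],cv2.COLOR_RGB2HSV); m=(cv2.inRange(hsv,(0,140,60),(6,255,255))>0); m[:195]=0;m[235:]=0; m[:,:325]=0; m[:,370:]=0
print("red in cup z",P[1][m][:,2].round(3),P[1][m].mean(0).round(3))
E
```

```text
time: 27.9
ee_pos: [0.3374, -0.3754, 0.2427]
eef_rot: [0.155, 0.988, -0.0, 0.0]
ft_force: [-0.1, -0.1, -0.1]
width: 0.0214
time: 28.28
ee_pos: [0.3374, -0.3754, 0.2427]
eef_rot: [0.155, 0.988, -0.0, 0.0]
ft_force: [0.3, 0.0, -0.1]
width: 0.0218
tin shift px 0 0 0.99
glass shift px 0 0 1.0
jar shift px 0 0 0.81
pot shift px 0 0 1.0
bowls shift px 0 0 1.0
whisk shift px 0 0 0.94
blue shift px 0 0 0.69
green shift px 0 0 0.81
yellow shift px 0 0 0.6
red in cup z [0.061 0.058 0.059 0.059 0.064 0.058 0.058 0.059 0.06  0.062 0.06  0.055
 0.06  0.058 0.06  0.053 0.059] [ 0.471 -0.25   0.059]
```

View pics/cup11.png

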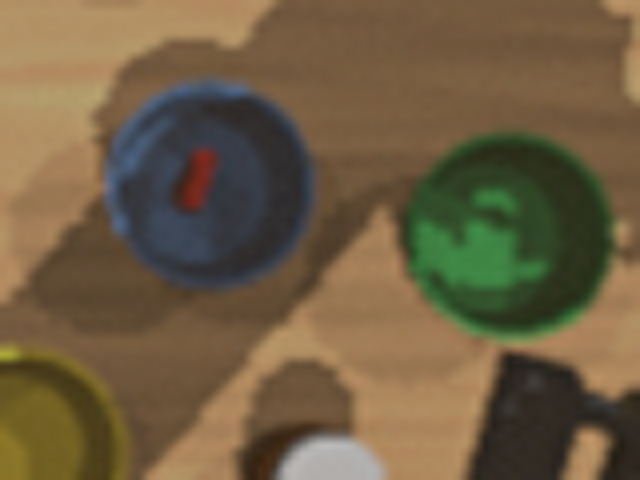

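```bash
python3 -c "
from bench import *
print(close_job())"
```

```text
the job is handed in; nothing more can be done
None
```

The bin is locked and the key is in the blue cup. I handed the job in at about 28 s of the 72 s.

- **Door:** I slid it 70 mm by its tab to the hard stop. The push there peaked at about 28 N (wrist force) and the fingers yielded. The last top view shows the door at the end of its track.
- **Lock:** I turned the key clockwise about 0.72 rad, until the twist rose from about 0.03 to about 0.115 Nm and held.
    - That reading (noise about 0.03 Nm) lies inside the 0.10–0.15 Nm band where the key can be strained. I kept the grip at 5 N so it would slip first and backed off at once, but I can't rule out that it briefly touched the limit.
    - The last top view shows the bolt reaching from the lock case into the keep. At about 3 mm per pixel, the picture can't show that it is fully home, so that rests on the stop I felt.
- **Key:** I turned it back to about 2° past where it started. It drew out freely, with about 2 N of resistance at first. It is in the cup, standing upright on its tip, with the head about 7 mm above the rim, and it had not moved in the roughly 3 s before I handed in.
- **Other objects:** Before and after pictures show no movement of the cup, tin, glass, jar, pot, bowls, whisk or look-alike cups. The match was weaker for the blue, green and yellow cups and the jar (0.6–0.8), where the arm's shadow, the gripper or the key changes the picture.
- **Disagreements:** The visible fingertips end about 25 mm short of the reported tool point, so I set heights by the camera. The two cameras also differ by about 5 mm at the bin, so I used the scene camera with the gripper in view.

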